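# Prop open the reel chest and load its spindles

## Task

Get the inlay wire chest ready for the day: lift its hinged lid, swing the prop rod up out of its clip and lower the lid onto it so that the rod's rubber tip sits in the lid's slot and the lid rests propped open on it. Then put every reel of wire that is on the table over the two spindles in the chest, flat and all the way down, no more than two to a spindle, and leave the chest open and propped. Leave the other things on the table where they are.

Things in the scene. Friction and masses are not known exactly. Their poses are not given: they have to be found in the camera images.
- chest: dark wooden chest fixed to the table, 200 (x) x 250 (y) x 72 mm high, walls and floor 8 mm. Origin: centre of its underside. Axes: x along the hinge, away from the robot at yaw 0; y from the hinged side to the free side; z up. Lid hinged on the rim of the -y side; prop rod outside the far (+x) wall; two aluminium spindles inside near the free side
- lid (a joint): angle of the wooden lid (250 mm from hinge to free edge, 10 mm thick, 0.7 kg): 0 shut, grows as it opens, 1.57 upright, stop at 1.75. Soft-closing hinge (0.3 Nm s/rad) with a little friction (0.15 Nm): left alone the lid stays above about 1.42 and sinks shut in seconds from below that. The rod holds it at 1.26
- hinge_mid (a point): middle of the lid's hinge line, on the rim at chest x 0, y -125, z 72 mm; the hinge runs along chest x
- lid_knob (a point): centre of the brass knob on the lid's free edge: a round bar 24 mm in diameter, 26 mm long, along chest x, with flat ends; 275 mm from the hinge line, 5 mm above the lid's underside, 25 mm off the edge (10 mm wide neck). Gripped across its flat ends from above it can turn in the fingers all the way up
- lid_slot (a point): where the rod tip's centre lies when seated in the lid's slot: a steel bracket at the lid's +x end with two flared lips, facing down when shut, 21 mm apart inside, about 45 mm at the mouth, 20 mm deep, running along x; 155 mm from the hinge line, 8 mm below the lid's underside, 140 mm from the chest's middle in x. Axes: y from hinge to free edge, z out of the lid's top
- rod (a joint): angle of the prop rod: about 0 level in its clip, pointing from its pivot to the hinged side (chest -y); grows as the tip swings up in the plane chest x = 140 mm; stop at 1.4. Stiff pivot (0.13 Nm): it stays where it is left; the clip does not latch. Seated in the slot it reads 0.801; within about 0.06 of that the lips catch and centre the tip as the lid comes down
- rod_pivot (a point): pivot of the prop rod, outside the far wall near the free side: chest x 140, y 100, z 42 mm; the rod lies 40 mm off the wall
- rod_grip (a point): middle of the red plastic sleeve on the steel prop rod: 50 mm long, 16 mm in diameter, 130 mm from the pivot; the bare rod is 8 mm in diameter. The place to pinch it from above
- rod_tip (a point): centre of the black rubber ball, 16 mm in diameter, at the rod's end, 244 mm from the pivot
- spindle0 (a point): tip of the nearer spindle: 16 mm in diameter, tapering to 8 mm over its last 12 mm, standing 61 mm above the chest's floor (its tip is 69 mm above the table), chest x -40, y 53 mm. Takes two reels
- spindle1 (a point): tip of the farther spindle, the same, chest x +40, y 53 mm
- reel0: white reel wound with brass wire, 56 mm in diameter, 28 mm high, with a 26 mm bore, 120 g, standing flat on the table; may be absent. Origin: centre of its underside; z is the bore's axis. On a spindle its origin is 8 mm above the table, or 36 mm if it lies on another reel
- reel1: white reel wound with copper wire, 56 mm in diameter, 28 mm high, with a 26 mm bore, 120 g, standing flat on the table; may be absent. Origin: centre of its underside; z is the bore's axis. On a spindle its origin is 8 mm above the table, or 36 mm if it lies on another reel
- reel2: white reel wound with steel wire, 56 mm in diameter, 28 mm high, with a 26 mm bore, 120 g, standing flat on the table; may be absent. Origin: centre of its underside; z is the bore's axis. On a spindle its origin is 8 mm above the table, or 36 mm if it lies on another reel
- reel3: white reel wound with green wire, 56 mm in diameter, 28 mm high, with a 26 mm bore, 120 g, standing flat on the table; may be absent. Origin: centre of its underside; z is the bore's axis. On a spindle its origin is 8 mm above the table, or 36 mm if it lies on another reel
- tape: bystander: yellow tape roll, 72 mm in diameter, 24 mm high; origin centre of underside
- measure: bystander: green tape measure, 62 x 58 x 30 mm; origin centre of underside
- glue: bystander: white glue bottle, 44 mm in diameter, 68 mm high; origin centre of underside
- bowl: bystander: white bowl, 110 mm in diameter, 35 mm high; origin centre of underside
- caliper: bystander: steel caliper lying flat along its x, 150 mm long, 10 mm high, jaw 45 mm to one side; origin mid-length on its underside
- brush: bystander: brush lying flat along its x, 160 mm long; origin on its underside
Not all that is in view belongs to the job. What is shaped like the reel1 but pink or purple is not meant.

How it is judged:
By the outcome, as a careful person would: the job done as asked, in the order asked, and still so for the second after the job is handed in, with the robot touching nothing.
Of reel0, reel1, reel2, reel3 only 3 to 4 are there at a start; the rules pass over those that are not, and their reading is None.
At some moment in a run one of reel0, reel1, reel2, reel3 may be knocked a few centimetres aside while the robot is not near it.
Once in a run the grip may slacken for a moment while it holds something.
It also fails if it takes over 210 s, if anything falls off the work surface, if the arm or the gripper's body presses on something with over 40 N, if the wrist force passes 120 N, or if a joint passes its speed limit or range.

## Robot

A 7-joint arm with a two-finger parallel gripper is mounted at the origin on the work surface. World frame = base frame: x ahead of the robot, y to its left, z up, the work surface at z = 0. Lengths are in m, angles in rad, forces in N, time in s.
With the tool pointing down it reaches from about 0.425 to 0.825 m from the base axis. Payload 3.6 kg.
Tool frame: the origin (TCP) lies on the centre line of the jaws, within the pads' length; the fingertips stand 8 mm ahead of it and the grasp point (between the pads) lies 11 mm behind it; z points along the fingers, x is the direction in which the jaws open and shut, and the axes are right-handed (so a half turn about z gives the same grasp; the last joint's range is limited). The gripper opens to 85 mm and grips with 20 to 120 N. Pads are 22 mm wide; open, the fingers measure 114 mm over their backs; the gripper's body (76 mm by 85 mm) begins 54 mm behind the grasp point. The pads swing forward as they close: fully open they stand 13 mm farther back than shut.
Start: joints at [1.163, 0.615, -0.013, 1.423, 0.008, 1.103, -0.04], TCP at [0.242, -0.603, 0.239] pointing down, gripper open.
Joint ranges: [-3.12, 3.12], [-0.3, 2.06], [-1.34, 1.32], [0.26, 2.42], [-1.36, 4.5], [0.01, 1.98], [-2.84, 2.84]. Speed limits (rad/s): [2.79, 2.79, 3.14, 3.14, 3.14, 3.14, 3.14].

## Interface

Orientations are given as a rotation vector (axis times angle).
In Python, from rig import * gives the robot as it stands. The module is installed in compiled form; this text tells all that it offers.
- The arm moves only by the tool send_rows, never from a script. Its argument "rows" is a list that holds one entry, the list of rows, each a list of 7 numbers: the turn, a rotation vector about the tool's x, y, z in rad, then the shift along the tool's x, y, z in units of 50 mm (1.0 is 50 mm), then the closure, from -1 (fully open) to 1 (shut). In form: [[[ax, ay, az, x, y, z, jaw], ...]]. A call has 1 to 10 rows; each row shifts and turns the commanded pose from where the row before left it, along the tool's axes as they then stand; what a row does not reach is not made up. A row lasts 1/10 s, in which the tool goes at most 50 mm and 8.59 degrees, less where a joint would pass 70% of its speed; a pose out of reach is approached as far as the arm can. A call is refused whole if a number of a shift passes 1 or a number of a turn 0.15, either way. A call with a gripper value outside its range is refused whole. The fingers move at their own pace and stop on an object; the grip force is fixed at half the most. Time passes only in rows, so rows that do not move let the fingers close. It gives the time, the measured TCP pose, the force and the opening at its end, in the units of the state.
- observe(): the state, without advancing time (a new reading comes with each control period).
- get_image(name): name is "scene" or "top" or "wrist"; returns the picture (384x512x3 uint8, blue, green, red); there is no depth.
- camera_info(name): a dict with "K" (3x3 intrinsics, pixels), "extrinsics" (4x4, takes a point from world to camera coordinates). Camera axes: x right, y down, z forward; pixel columns grow to the right and rows downward; lengths in m; the calibration is good to about 2 mm. A picture is of the moment at which its call begins: read the wrist's pose just before it. camera_info takes no time and is no camera call; for the wrist camera it gives the pose at the moment of the call.
- job_done(): hands the job in, once; it reports no verdict.
Trained networks look in the newest picture that a camera, given by its name, has taken for a name from the list of things; names that differ only in an ending like _2 or _b are one class to them, and where a whole thing is asked for, a point or a joint stands for the part that bears it (a point fixed in the world has none). Each returns a list of dicts, best first, with "conf" (0 to 1); they miss things now and then, are a little off and sometimes report something else, mostly with a low value. They report only what shows in the picture. A call takes as long as a camera call. They do not tell look-alikes from the thing itself.
- masks_of(camera, target): "region" (384x512 bool, what is visible of it) and "rect" ([centre column, centre row, width, height] in pixels, round what is visible of it).
The state is a dict: "t": time; "joint_pos": joint angles; "qd": joint speeds; "effort": joint torques, N m; "eef_pos": TCP position; "eef_rot": TCP orientation; "ft_force": force on the tool from outside, world axes, zero at the start; "wrist_torque": the same for the moment, N m; "gripper_width": opening from 0.0 (shut) to 1.0 (fully open).
Only numpy, scipy, OpenCV 4.12 (cv2) and the standard library are available. Lean on these libraries where they do the work, as an engineer would, in place of code of your own. Each camera call takes 0.05 s, during which the arm holds its last target. There are 200 camera calls.

## Working session

There is one attempt and no reset: what is moved stays moved. The work goes in short steps, Python scripts to look and compute and a tool call to move; the robot and the scene stay as the last step left them, time stands still between calls to the robot, and variables do not carry over. Pictures are saved under pics/ and viewed, about 12 in all and at most 16, crops included, and the job is handed in when it is done.

Besides the shell and the picture viewer there is one more tool, called after "Request:" by a JSON object that holds its "name" and its "arguments", one argument or row to a line. send_rows: Moves the arm, as the interface text tells. Its arguments: {"type":"object","properties":{"rows":{"type":"array"}},"required":["rows"]}

```bash
mkdir -p pics; python3 - <<'E'
from rig import *
import cv2,numpy as np
s=observe();print({k:np.round(v,3).tolist() for k,v in s.items()})
for n in("scene","top"):
    im=get_image(n);cv2.imwrite(f"pics/{n}0.png",im)
    c=camera_info(n);print(n,np.round(c["K"],1).tolist(),np.round(c["extrinsics"],3).tolist())
E
python3 -c "
import cv2,numpy as np
cv2.imwrite('pics/both0.png',np.vstack([cv2.resize(cv2.imread('pics/top0.png'),(800,600))]))"
```

```text
{'t': 0.0, 'joint_pos': [1.162, 0.616, -0.013, 1.425, 0.008, 1.103, -0.04], 'qd': [-0.001, 0.0, -0.002, 0.001, 0.001, 0.0, 0.001], 'effort': [-0.0, -46.921, 0.259, -17.103, 0.01, 0.01, 0.0], 'eef_pos': [0.242, -0.602, 0.238], 'eef_rot': [-2.601, 1.759, 0.003], 'ft_force': [-0.483, 0.117, -0.596], 'wrist_torque': [-0.0, 0.058, -0.033], 'gripper_width': 1.0}
scene [[465.9, 0.0, 253.3], [0.0, 465.9, 191.6], [0.0, 0.0, 1.0]] [[0.507, 0.862, 0.01, -0.329], [0.695, -0.402, -0.595, -0.34], [-0.509, 0.309, -0.803, 1.434], [0.0, 0.0, 0.0, 1.0]]
top [[407.2, 0.0, 254.8], [0.0, 407.2, 191.5], [0.0, 0.0, 1.0]] [[-0.008, -0.999, 0.034, 0.007], [-0.992, 0.004, -0.128, 0.584], [0.128, -0.035, -0.991, 0.998], [0.0, 0.0, 0.0, 1.0]]
```

View pics/both0.png

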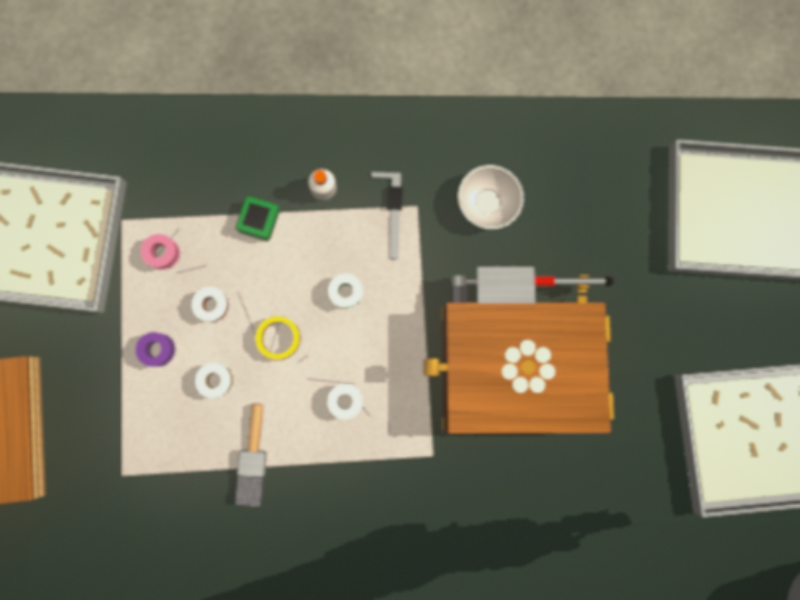

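View pics/scene0.png

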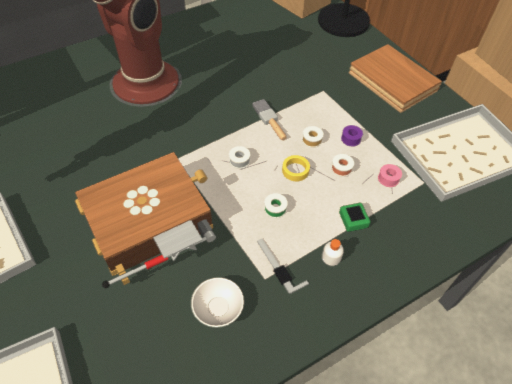

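```bash
cat > h.py <<'E'
from rig import *
import cv2,numpy as np
from scipy.spatial.transform import Rotation as R
def p2w(c,u,v,z):
    ci=camera_info(c) if isinstance(c,str) else c
    E=ci["extrinsics"];d=E[:3,:3].T@np.linalg.inv(ci["K"])@[u,v,1];o=-E[:3,:3].T@E[:3,3]
    return o+d*(z-o[2])/d[2]
def w2p(c,p):
    ci=camera_info(c) if isinstance(c,str) else c
    q=ci["K"]@(ci["extrinsics"]@np.append(p,1))[:3];return q[:2]/q[2]
def find(cam,name,z,n=6,cmin=.2):
    out=[]
    for m in masks_of(cam,name)[:n]:
        if m["conf"]<cmin: continue
        ys,xs=np.nonzero(m["region"]);(u,v)=np.mean([xs.min(),xs.max()]),np.mean([ys.min(),ys.max()])
        out.append((round(m["conf"],2),(round(u),round(v)),np.round(p2w(cam,u,v,z),4)[:2].tolist()))
    return out
def st():
    s=observe();r=R.from_rotvec(s["eef_rot"]).as_matrix()
    print("t",round(s["t"],2),"tcp",np.round(s["eef_pos"],4),"yawx",round(np.arctan2(r[1,0],r[0,0]),3),"zdir",np.round(r[:,2],3),"F",np.round(s["ft_force"],1),"w",round(s["gripper_width"],3))
    return s,r
def go(target,yaw=None):
    "units to shift in tool axes after turning (tool down) to yaw"
    s,r=st();p=np.array(s["eef_pos"]);y0=np.arctan2(r[1,0],r[0,0])
    if yaw is None: yaw=y0
    d=np.array(target)-p
    Rt=np.array([[np.cos(yaw),np.sin(yaw),0],[np.sin(yaw),-np.cos(yaw),0],[0,0,-1]]).T
    want=Rt.T; turn=R.from_matrix(r.T@Rt.T.T) if 0 else R.from_matrix(r.T@np.array([[np.cos(yaw),np.sin(yaw),0],[np.sin(yaw),-np.cos(yaw),0],[0,0,-1.]]))
    M=np.array([[np.cos(yaw),np.sin(yaw),0],[np.sin(yaw),-np.cos(yaw),0],[0,0,-1.]])
    print(" turn",np.round(turn.as_rotvec(),3),"shift units",np.round(M.T@d/.05,3))
E
python3 - <<'E'
import re
t=open('h.py').read()
i=t.index("    Rt=np.array");t=t[:i]+'''    M=np.array([[np.cos(yaw),np.sin(yaw),0],[np.sin(yaw),-np.cos(yaw),0],[0,0,-1.]])
    print(" turn",np.round(R.from_matrix(r.T@M).as_rotvec(),3),"shift units",np.round(M.T@d/.05,3))
'''
open('h.py','w').write(t)
E
python3 - <<'E'
from h import *
st()
im=get_image("top")
for n in ["reel0","reel1","reel2","reel3"]: print(n,find("top",n,.014))
for n,z in [("lid",.08),("lid_knob",.077),("rod_grip",.042),("rod_tip",.042),("chest",.06)]: print(n,find("top",n,z,3))
for n,z in [("tape",.02),("brush",.01),("glue",.05),("caliper",.01)]: print(n,find("top",n,z,2))
hsv=cv2.cvtColor(im,cv2.COLOR_BGR2HSV)
m=cv2.inRange(hsv,(5,110,80),(20,255,255));m[:190]=0;m[285:]=0;m[:,:284]=0;m[:,400:]=0
m=cv2.morphologyEx(m,cv2.MORPH_OPEN,np.ones((13,13)))
c=max(cv2.findContours(m,0,2)[0],key=cv2.contourArea)
q=np.array([p2w("top",*p[0],.082)[:2] for p in c]).astype(np.float32)*1000
print(cv2.minAreaRect(q))
get_image("scene")
for n,z in [("rod_tip",.042),("rod_grip",.042),("lid_knob",.077),("rod_pivot",.042)]: print("sc",n,find("scene",n,z,2))
E
```

```text
t 0.1 tcp [ 0.2419 -0.6026  0.2382] yawx -1.189 zdir [-0.001  0.002 -1.   ] F [-0.2 -0.8 -0.4] w 0.998
reel0 [(0.97, (99, 224), [0.5048, 0.3992]), (0.95, (137, 243), [0.4561, 0.3022]), (0.74, (135, 194), [0.5799, 0.3108]), (0.67, (330, 223), [0.5036, -0.1918]), (0.66, (221, 256), [0.4217, 0.0897]), (0.59, (103, 160), [0.6691, 0.3956])]
reel1 [(0.97, (99, 224), [0.5048, 0.3992]), (0.95, (137, 243), [0.4561, 0.3022]), (0.74, (135, 194), [0.5799, 0.3108]), (0.67, (330, 223), [0.5036, -0.1918]), (0.66, (221, 256), [0.4217, 0.0897]), (0.59, (103, 160), [0.6691, 0.3956])]
reel2 [(0.97, (99, 224), [0.5048, 0.3992]), (0.95, (137, 243), [0.4561, 0.3022]), (0.74, (135, 194), [0.5799, 0.3108]), (0.67, (330, 223), [0.5036, -0.1918]), (0.66, (221, 256), [0.4217, 0.0897]), (0.59, (103, 160), [0.6691, 0.3956])]
reel3 [(0.97, (99, 224), [0.5048, 0.3992]), (0.95, (137, 243), [0.4561, 0.3022]), (0.74, (135, 194), [0.5799, 0.3108]), (0.67, (330, 223), [0.5036, -0.1918]), (0.66, (221, 256), [0.4217, 0.0897]), (0.59, (103, 160), [0.6691, 0.3956])]
lid [(0.95, (330, 224), [0.4991, -0.1772]), (0.73, (344, 
[... 190 characters left out ...]
.5221, 0.1982]), (0.5, (344, 180), [0.6131, -0.2265])]
chest [(0.75, (331, 224), [0.5001, -0.1841])]
tape [(0.62, (177, 216), [0.5236, 0.2016])]
brush [(0.69, (160, 290), [0.3373, 0.2425])]
glue [(0.73, (332, 224), [0.5006, -0.1876]), (0.65, (206, 118), [0.7721, 0.1285])]
caliper [(0.9, (248, 138), [0.7317, 0.0206])]
((472.0916748046875, -195.99102783203125), (258.6112976074219, 202.65380859375), 89.78590393066406)
sc rod_tip [(0.71, (134, 270), [0.6097, -0.2764]), (0.67, (296, 168), [0.5441, 0.1848])]
sc rod_grip [(0.68, (154, 262), [0.6118, -0.232]), (0.5, (275, 206), [0.6175, 0.0775])]
sc lid_knob [(0.55, (143, 206), [0.4862, -0.1978])]
sc rod_pivot [(0.65, (146, 220), [0.5014, -0.2046])]
```

```bash
python3 - <<'E'
from h import *
for cam in("top","scene"):
    im=get_image(cam);hsv=cv2.cvtColor(im,cv2.COLOR_BGR2HSV)
    m=(cv2.inRange(hsv,(0,150,120),(4,255,255))|cv2.inRange(hsv,(175,150,120),(180,255,255)))
    n,_,s,c=cv2.connectedComponentsWithStats(m)
    for i in range(1,n):
        if s[i,4]>15: print(cam,"red",s[i],np.round(c[i],1),np.round(p2w(cam,*c[i],.042),4))
for u,v,z,n in [(276.5,235.5,.077,"knob"),(389.8,179.8,.042,"tip"),(294,180,.042,"pivot")]: print(n,np.round(p2w("top",u,v,z),4))
im=get_image("top")
cv2.imwrite("pics/c1.png",np.vstack([cv2.resize(im[155:290,265:405],(560,540),interpolation=2)]))
E
```

```text
top red [343 177  12   6  72] [348.5 179.5] [ 0.6131 -0.2369  0.042 ]
scene red [145 255  23  14 145] [155.  261.1] [ 0.6114 -0.2283  0.042 ]
knob [ 0.4712 -0.0469  0.077 ]
tip [ 0.6121 -0.3439  0.042 ]
pivot [ 0.6122 -0.0967  0.042 ]
```

View pics/c1.png

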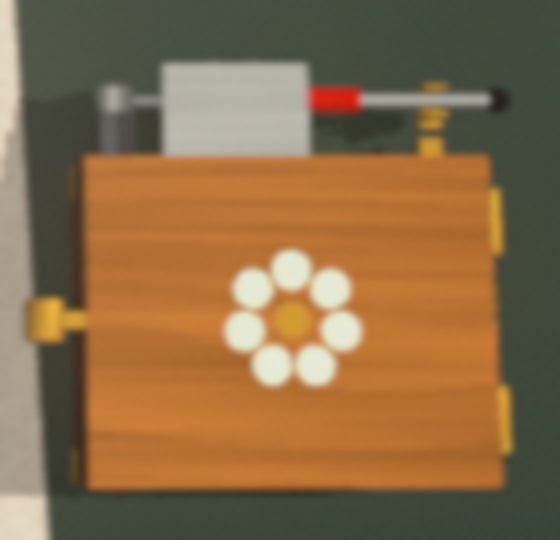

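```bash
python3 - <<'E'
from h import *
go([.472,-.047,.19],0)
E
```

```text
t 1.2 tcp [ 0.2422 -0.6032  0.2393] yawx -1.189 zdir [ 0.  0. -1.] F [-0.4  0.1  0.6] w 1.0
 turn [-0.     0.    -1.189] shift units [  4.596 -11.123   0.986]
```

Request:
{"name": "send_rows", "arguments": {
  "rows": [
    [[0,0,-0.149,0,0,0,-0.3],[0,0,-0.149,0,0,0,-0.3],[0,0,-0.149,0,0,0,-0.3],[0,0,-0.149,0,0,0,-0.3],[0,0,-0.149,0,0,0,-0.3],[0,0,-0.149,0,0,0,-0.3],[0,0,-0.149,0,0,0,-0.3],[0,0,-0.146,0,0,0,-0.3],[0,0,0,0.38,-0.9,0,-0.3],[0,0,0,0.38,-0.9,0,-0.3]]
  ]
}}

```text
t: 2.2
eef_pos: [0.2794, -0.5133, 0.2387]
eef_rot: [-3.142, 0.007, -0.0]
ft_force: [1.2, 0.2, 0.1]
gripper_width: 0.649
```

Request:
{"name": "send_rows", "arguments": {
  "rows": [
    [[0,0,0,0.38,-0.93,0,-0.3],[0,0,0,0.38,-0.93,0,-0.3],[0,0,0,0.38,-0.93,0,-0.3],[0,0,0,0.38,-0.93,0,-0.3],[0,0,0,0.38,-0.93,0,-0.3],[0,0,0,0.38,-0.93,0.1,-0.3],[0,0,0,0.38,-0.93,0.1,-0.3],[0,0,0,0.38,-0.93,0.2,-0.3],[0,0,0,0.38,-0.93,0.2,-0.3],[0,0,0,0.38,-0.93,0.2,-0.3]]
  ]
}}

```text
t: 3.2
eef_pos: [0.4688, -0.0519, 0.2002]
eef_rot: [3.141, -0.001, 0.002]
ft_force: [0.9, -0.4, 0.1]
gripper_width: 0.651
```

```bash
python3 - <<'E'
from h import *
go([.472,-.047,.072],0)
im=get_image("wrist");cv2.imwrite("pics/w1.png",im);ci=camera_info("wrist")
print(w2p(ci,[.472,-.047,.077]))
hsv=cv2.cvtColor(im,cv2.COLOR_BGR2HSV)
print(np.round(ci["K"],0).tolist(),np.round(ci["extrinsics"],3).tolist())
E
```

```text
t 3.2 tcp [ 0.4688 -0.0519  0.2002] yawx -0.001 zdir [ 0.001 -0.    -1.   ] F [ 0.9 -0.4  0.1] w 0.651
 turn [ 0.    -0.001 -0.001] shift units [ 0.063 -0.098  2.565]
[250.80910959 188.79776937]
[[268.0, 0.0, 252.0], [0.0, 268.0, 186.0], [0.0, 0.0, 1.0]] [[1.0, 0.015, 0.005, -0.472], [0.012, -0.95, 0.311, -0.072], [0.009, -0.311, -0.95, 0.327], [0.0, 0.0, 0.0, 1.0]]
```

View pics/w1.png

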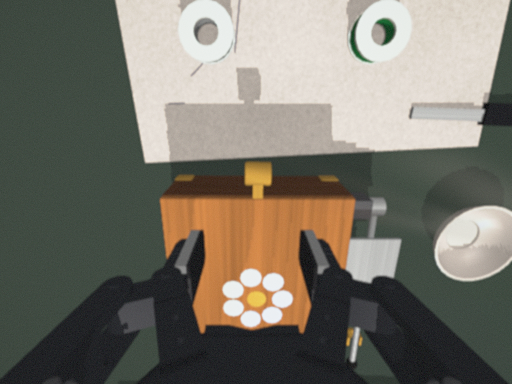

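```bash
python3 - <<'E'
from h import *
im=get_image("wrist");s,r=st();ci=camera_info("wrist")
print(w2p(ci,[.472,-.047,.077]))
hsv=cv2.cvtColor(im,cv2.COLOR_BGR2HSV)
m=cv2.inRange(hsv,(17,150,100),(28,255,255));n,_,S,c=cv2.connectedComponentsWithStats(m)
for i in range(1,n):
    if S[i,4]>60: print(S[i],c[i],p2w(ci,*c[i],.077))
go([.472,-.047,.072],0)
E
```

```text
t 3.3 tcp [ 0.4701 -0.0445  0.2001] yawx 0.015 zdir [ 0.002  0.006 -1.   ] F [-0.   0.4  0.8] w 0.65
[252.57187499 184.47633234]
[241 175  28  36 757] [254.37912814 189.55482166] [ 0.4739282  -0.05242159  0.077     ]
[173 185  18   5  78] [181.78205128 187.05128205] [ 0.40010365 -0.05072621  0.077     ]
[316 187  18   6  82] [324.17073171 189.58536585] [ 0.54517428 -0.05149251  0.077     ]
[242 301  20  16 252] [251.30952381 308.53571429] [ 0.47291464 -0.20313546  0.077     ]
t 3.3 tcp [ 0.4701 -0.0445  0.2001] yawx 0.015 zdir [ 0.002  0.006 -1.   ] F [-0.   0.4  0.8] w 0.65
 turn [-0.006 -0.002  0.015] shift units [0.037 0.05  2.561]
```

Request:
{"name": "send_rows", "arguments": {
  "rows": [
    [[0,0,0.0,0.06,0.06,0.4,-0.3],[0,0,0,0,0,0.5,-0.3],[0,0,0,0,0,0.5,-0.3],[0,0,0,0,0,0.5,-0.3],[0,0,0,0,0,0.4,-0.3],[0,0,0,0,0,0.3,-0.3],[0,0,0,0,0,0,-0.3],[0,0,0,0,0,0,-0.3]]
  ]
}}

```text
t: 4.1
eef_pos: [0.4713, -0.0568, 0.0704]
eef_rot: [3.141, -0.001, 0.0]
ft_force: [0.5, 0.4, 0.7]
gripper_width: 0.651
```

```bash
python3 - <<'E'
from h import *
im=get_image("wrist");s,r=st();cv2.imwrite("pics/w2.png",im[120:,100:420])
go([.473,-.0475,.070],0)
E
```

```text
t 4.15 tcp [ 0.4716 -0.0568  0.0708] yawx -0.0 zdir [ 0.001 -0.    -1.   ] F [-0.7 -0.1  0. ] w 0.652
t 4.15 tcp [ 0.4716 -0.0568  0.0708] yawx -0.0 zdir [ 0.001 -0.    -1.   ] F [-0.7 -0.1  0. ] w 0.652
 turn [ 0.    -0.001 -0.   ] shift units [ 0.028 -0.186  0.017]
```

View pics/w2.png

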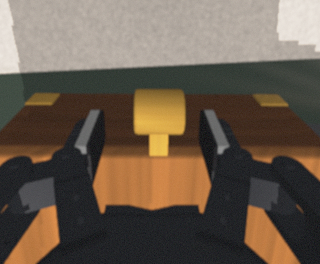

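```bash
python3 - <<'E'
from h import *
ci=camera_info("wrist")
for v in(212,232,254): print(v,p2w(ci,259,v,.077))
print(w2p(ci,[.4716,-.0568,.0818]),w2p(ci,[.473,-.0475,.077]))
E
```

```text
212 [ 0.47602993 -0.03243058  0.077     ]
232 [ 0.47612712 -0.04415673  0.077     ]
254 [ 0.47624022 -0.05780264  0.077     ]
[250.59758851 257.41552583] [253.17164944 237.51980622]
```

Request:
{"name": "send_rows", "arguments": {
  "rows": [
    [[0,0,0,0.03,-0.11,0,-0.3],[0,0,0,0.03,-0.11,0,-0.3],[0,0,0,0,0,0,-0.3],[0,0,0,0,0,0,1],[0,0,0,0,0,0,1],[0,0,0,0,0,0,1],[0,0,0,0,0,0,1],[0,0,0,0,0,0,1]]
  ]
}}

```text
t: 4.95
eef_pos: [0.475, -0.0455, 0.0706]
eef_rot: [-3.141, 0.001, -0.003]
ft_force: [2.3, -1.0, 4.1]
gripper_width: 0.295
```

```bash
python3 - <<'E'
from h import *
im=get_image("wrist");s,r=st();cv2.imwrite("pics/w3.png",im[120:,100:420])
# arc plan: TCP displacement
h=.05
y0=275*np.cos(np.arctan2(5,275));
a0=np.arctan2(5,275);L=np.hypot(5,275)
for N in (24,):
    th=np.linspace(0,1.6,N+1);P=np.c_[L*np.cos(th+a0),L*np.sin(th+a0)]
    for t,d in zip(th[1:],np.diff(P,axis=0)/50): print(round(t,2),"y",round(-d[0],2),"z",round(-d[1],2))
E
```

```text
t 5.0 tcp [ 0.475  -0.0455  0.0706] yawx -0.0 zdir [ 0.002  0.    -1.   ] F [2.2 0.5 4.8] w 0.289
0.07 y 0.02 z -0.37
0.13 y 0.04 z -0.36
0.2 y 0.07 z -0.36
0.27 y 0.09 z -0.36
0.33 y 0.11 z -0.35
0.4 y 0.14 z -0.34
0.47 y 0.16 z -0.33
0.53 y 0.18 z -0.32
0.6 y 0.2 z -0.31
0.67 y 0.22 z -0.29
0.73 y 0.24 z -0.28
0.8 y 0.26 z -0.26
0.87 y 0.28 z -0.24
0.93 y 0.29 z -0.22
1.0 y 0.31 z -0.2
1.07 y 0.32 z -0.18
1.13 y 0.33 z -0.16
1.2 y 0.34 z -0.14
1.27 y 0.35 z -0.12
1.33 y 0.36 z -0.09
1.4 y 0.36 z -0.07
1.47 y 0.36 z -0.04
1.53 y 0.37 z -0.02
1.6 y 0.37 z 0.01
```

Request:
{"name": "send_rows", "arguments": {
  "rows": [
    [[0,0,0,0,0.02,-0.37,1],[0,0,0,0,0.04,-0.36,1],[0,0,0,0,0.07,-0.36,1],[0,0,0,0,0.09,-0.36,1],[0,0,0,0,0.11,-0.35,1],[0,0,0,0,0.14,-0.34,1],[0,0,0,0,0.16,-0.33,1],[0,0,0,0,0.18,-0.32,1],[0,0,0,0,0,0,1]]
  ]
}}

```text
t: 5.9
eef_pos: [0.4748, -0.089, 0.2099]
eef_rot: [3.139, -0.006, 0.004]
ft_force: [4.6, -4.5, -6.9]
gripper_width: 0.294
```

```bash
python3 - <<'E'
from h import *
st()
E
```

```text
t 5.9 tcp [ 0.4748 -0.089   0.2099] yawx -0.004 zdir [ 0.003 -0.002 -1.   ] F [ 4.6 -4.5 -6.9] w 0.294
```

Request:
{"name": "send_rows", "arguments": {
  "rows": [
    [[0,0,0,0,0.2,-0.31,1],[0,0,0,0,0.22,-0.29,1],[0,0,0,0,0.24,-0.28,1],[0,0,0,0,0.26,-0.26,1],[0,0,0,0,0.28,-0.24,1],[0,0,0,0,0.29,-0.22,1],[0,0,0,0,0.31,-0.2,1],[0,0,0,0,0.32,-0.18,1],[0,0,0,0,0.33,-0.16,1]]
  ]
}}

```text
t: 6.8
eef_pos: [0.474, -0.2073, 0.3137]
eef_rot: [-3.137, -0.002, 0.003]
ft_force: [6.6, -0.4, -12.2]
gripper_width: 0.289
```

Request:
{"name": "send_rows", "arguments": {
  "rows": [
    [[0,0,0,0,0.34,-0.14,1],[0,0,0,0,0.35,-0.12,1],[0,0,0,0,0.36,-0.09,1],[0,0,0,0,0.36,-0.07,1],[0,0,0,0,0.36,-0.04,1],[0,0,0,0,0.37,-0.02,1],[0,0,0,0,0.37,0.01,1],[0,0,0,0,0,0,1],[0,0,0,0,0,0,1]]
  ]
}}

```text
t: 7.7
eef_pos: [0.4733, -0.3344, 0.3382]
eef_rot: [-3.14, 0.001, 0.004]
ft_force: [4.4, 0.7, -14.5]
gripper_width: 0.292
```

```bash
python3 - <<'E'
from h import *
im=get_image("scene");cv2.imwrite("pics/s2.png",cv2.resize(im[80:340,20:300],(800,743))[:600])
st()
E
```

```text
t 7.75 tcp [ 0.4733 -0.3338  0.3382] yawx -0.0 zdir [-0.003  0.002 -1.   ] F [  4.2   0.2 -16.5] w 0.288
```

View pics/s2.png

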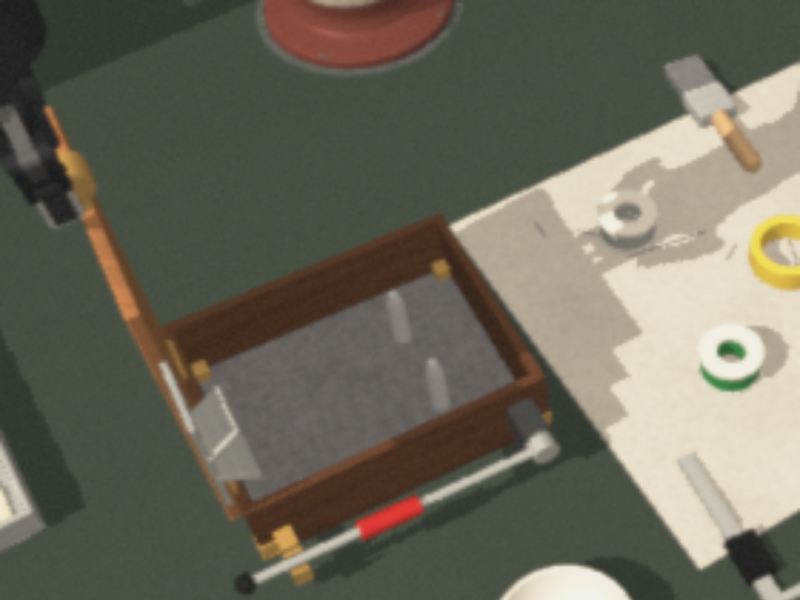

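Request:
{"name": "send_rows", "arguments": {
  "rows": [
    [[0,0,0,0,0,0,-0.3],[0,0,0,0,0,0,-0.3],[0,0,0,0,0,0,-0.3],[0,0,0,0,0,-0.3,-0.3],[0,0,0,0,0,-0.5,-0.3],[0,0,0,0,0,-0.6,-0.3],[0,0,0,0,0,0,-0.3]]
  ]
}}

```text
t: 8.45
eef_pos: [0.4758, -0.3348, 0.4166]
eef_rot: [3.134, -0.0, 0.016]
ft_force: [0.4, -0.4, 0.0]
gripper_width: 0.653
```

Request:
{"name": "send_rows", "arguments": {
  "rows": [
    [[0,0,0,0.4,-0.4,0,0],[0,0,0,0.6,-0.5,0,0.06],[0,0,0,0.6,-0.5,0,0.06],[0,0,0,0.6,-0.4,0,0.06],[0,0,0,0.58,-0.3,0,0.06],[0,0,0,0,0,0.6,0.06],[0,0,0,0,0,0.9,0.06],[0,0,0,0,0,0.9,0.06],[0,0,0,0,0,0,0.06],[0,0,0,0,0,0,0.06]]
  ]
}}

```text
t: 9.45
eef_pos: [0.6133, -0.2294, 0.2912]
eef_rot: [3.141, -0.001, 0.001]
ft_force: [-0.2, -0.0, 0.7]
gripper_width: 0.466
```

```bash
python3 - <<'E'
from h import *
im=get_image("wrist");ci=camera_info("wrist");go([.6125,-.2275,.036],0)
cv2.imwrite("pics/w4.png",im)
hsv=cv2.cvtColor(im,cv2.COLOR_BGR2HSV)
m=(cv2.inRange(hsv,(0,150,100),(4,255,255))|cv2.inRange(hsv,(175,150,100),(180,255,255)))
n,_,S,c=cv2.connectedComponentsWithStats(m)
for i in range(1,n):
    if S[i,4]>30: print(S[i],c[i],p2w(ci,*c[i],.042))
E
```

```text
t 9.5 tcp [ 0.6145 -0.2294  0.2932] yawx -0.0 zdir [ 0.005 -0.001 -1.   ] F [-0.1 -0.2  1. ] w 0.473
 turn [ 0.001 -0.005 -0.   ] shift units [-0.041 -0.039  5.144]
[247 135  11  35 374] [251.96791444 151.86631016] [ 0.61694289 -0.22535429  0.042     ]
```

View pics/w4.png

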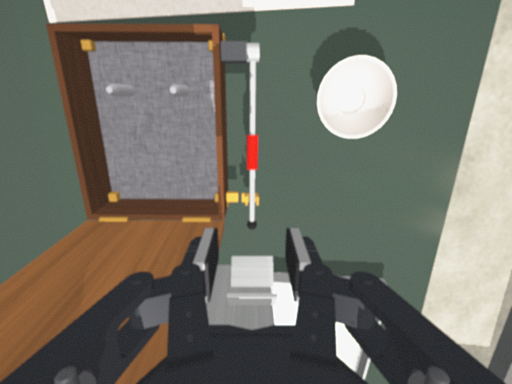

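Request:
{"name": "send_rows", "arguments": {
  "rows": [
    [[0,0,0,0.02,-0.05,0.6,0.06],[0,0,0,0,0,0.8,0.06],[0,0,0,0,0,0.8,0.06],[0,0,0,0,0,0.8,0.06],[0,0,0,0,0,0.6,0.06],[0,0,0,0,0,0,0.06],[0,0,0,0,0,0,0.06]]
  ]
}}

```text
t: 10.2
eef_pos: [0.6166, -0.2271, 0.1132]
eef_rot: [3.14, -0.001, 0.009]
ft_force: [0.6, -1.0, -0.0]
gripper_width: 0.473
```

```bash
python3 - <<'E'
from h import *
im=get_image("wrist");ci=camera_info("wrist");go([.6155,-.2275,.036],0)
cv2.imwrite("pics/w5.png",im)
hsv=cv2.cvtColor(im,cv2.COLOR_BGR2HSV)
m=(cv2.inRange(hsv,(0,150,100),(4,255,255))|cv2.inRange(hsv,(175,150,100),(180,255,255)))
n,_,S,c=cv2.connectedComponentsWithStats(m)
for i in range(1,n):
    if S[i,4]>30: print(S[i],c[i],p2w(ci,*c[i],.042))
E
```

```text
t 10.25 tcp [ 0.617  -0.2271  0.114 ] yawx -0.0 zdir [ 0.007 -0.002 -1.   ] F [-0.3 -0.3  0.3] w 0.468
 turn [ 0.002 -0.007 -0.   ] shift units [-0.031  0.009  1.559]
[ 238  168   21   62 1151] [247.88879235 198.81928758] [ 0.61503965 -0.22602386  0.042     ]
```

Request:
{"name": "send_rows", "arguments": {
  "rows": [
    [[0,0,0,-0.03,0,0.5,0.06],[0,0,0,0,0,0.6,0.06],[0,0,0,0,0,0.43,0.06],[0,0,0,0,0,0,0.06],[0,0,0,0,0,0,1],[0,0,0,0,0,0,1],[0,0,0,0,0,0,1],[0,0,0,0,0,0,1],[0,0,0,0,0,0,1]]
  ]
}}

```text
t: 11.15
eef_pos: [0.6141, -0.227, 0.0345]
eef_rot: [3.141, -0.001, 0.006]
ft_force: [2.9, -1.4, 1.6]
gripper_width: 0.165
```

```bash
python3 - <<'E'
from h import *
im=get_image("wrist");st();cv2.imwrite("pics/w6.png",im)
th=np.linspace(0,.801,15);P=np.c_[-130*np.cos(th),130*np.sin(th)]
for t,d in zip(th[1:],np.diff(P,axis=0)/50): print(round(t,2),"y",round(-d[0],3),"z",round(-d[1],3))
E
```

```text
t 11.2 tcp [ 0.614  -0.227   0.0344] yawx -0.0 zdir [ 0.004 -0.001 -1.   ] F [ 3.3 -1.9  0.8] w 0.165
0.06 y -0.004 z -0.149
0.11 y -0.013 z -0.148
0.17 y -0.021 z -0.147
0.23 y -0.03 z -0.146
0.29 y -0.038 z -0.144
0.34 y -0.046 z -0.141
0.4 y -0.054 z -0.139
0.46 y -0.062 z -0.135
0.51 y -0.07 z -0.131
0.57 y -0.077 z -0.127
0.63 y -0.084 z -0.123
0.69 y -0.091 z -0.118
0.74 y -0.098 z -0.112
0.8 y -0.104 z -0.107
```

View pics/w6.png

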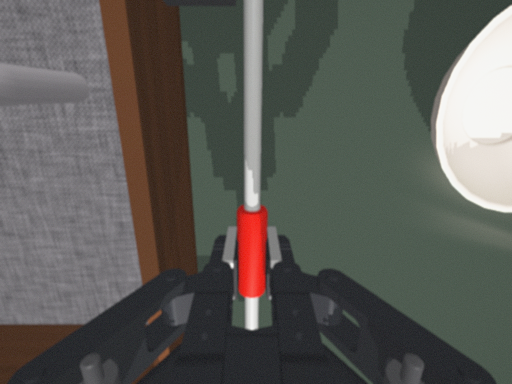

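Request:
{"name": "send_rows", "arguments": {
  "rows": [
    [[0,0,0,0,-0.004,-0.149,1],[0,0,0,0,-0.013,-0.148,1],[0,0,0,0,-0.021,-0.147,1],[0,0,0,0,-0.03,-0.146,1],[0,0,0,0,-0.038,-0.144,1],[0,0,0,0,-0.046,-0.141,1],[0,0,0,0,-0.054,-0.139,1],[0,0,0,0,0,0,1]]
  ]
}}

```text
t: 12.0
eef_pos: [0.614, -0.2123, 0.0842]
eef_rot: [-3.137, -0.005, -0.004]
ft_force: [4.9, 3.0, -4.6]
gripper_width: 0.16
```

Request:
{"name": "send_rows", "arguments": {
  "rows": [
    [[0,0,0,0,-0.062,-0.135,1],[0,0,0,0,-0.07,-0.131,1],[0,0,0,0,-0.077,-0.127,1],[0,0,0,0,-0.084,-0.123,1],[0,0,0,0,-0.091,-0.118,1],[0,0,0,0,-0.098,-0.112,1],[0,0,0,0,-0.104,-0.107,1],[0,0,0,0,0,0,1],[0,0,0,0,0,0,1]]
  ]
}}

```text
t: 12.9
eef_pos: [0.6141, -0.1787, 0.1256]
eef_rot: [-3.13, -0.005, -0.003]
ft_force: [5.5, 7.8, -6.9]
gripper_width: 0.152
```

```bash
python3 - <<'E'
from h import *
st()
im=get_image("scene");cv2.imwrite("pics/s3.png",cv2.resize(im[80:340,20:300],(800,743))[:600])
hsv=cv2.cvtColor(im,cv2.COLOR_BGR2HSV)
m=(cv2.inRange(hsv,(0,150,100),(4,255,255))|cv2.inRange(hsv,(175,150,100),(180,255,255)))
n,_,S,c=cv2.connectedComponentsWithStats(m)
for i in range(1,n):
    if S[i,4]>30: print(S[i],c[i])
for a in(.7,.75,.8,.85,.9): print(a,[np.round(w2p("scene",[.615,-.0975-d*np.cos(a),.042+d*np.sin(a)])) for d in (130,)and(.130,.244)])
E
```

```text
t 12.9 tcp [ 0.6141 -0.1787  0.1256] yawx 0.003 zdir [ 0.002  0.012 -1.   ] F [ 5.5  7.8 -6.9] w 0.152
[153 232  14   8  86] [160.12790698 235.5       ]
0.7 [array([163., 236.]), array([115., 236.])]
0.75 [array([165., 234.]), array([118., 232.])]
0.8 [array([167., 232.]), array([121., 227.])]
0.85 [array([168., 230.]), array([125., 223.])]
0.9 [array([170., 228.]), array([129., 218.])]
```

View pics/s3.png

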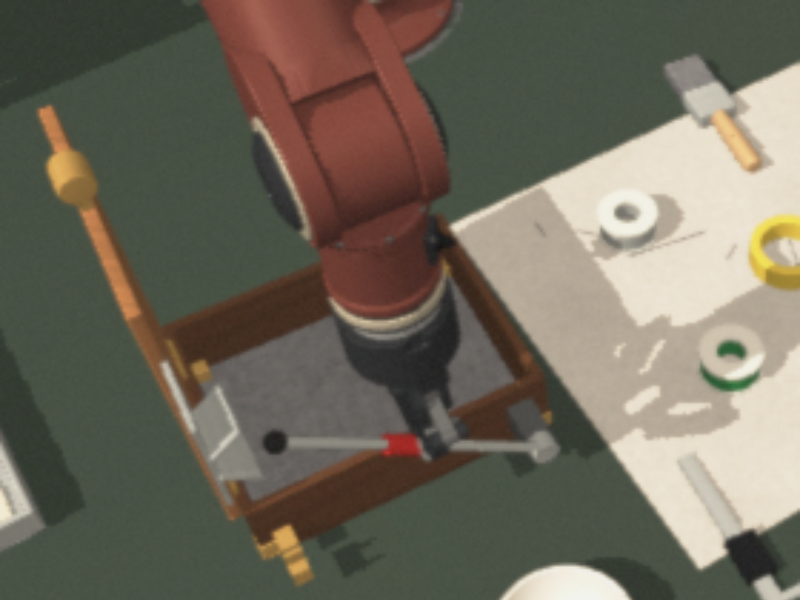

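```bash
python3 - <<'E'
from h import *
im=get_image("scene");st()
g=cv2.cvtColor(im,cv2.COLOR_BGR2GRAY)
# dark ball near (116,234)
w=g[222:246,104:128].astype(float);print(np.round(w[::2,::2]).astype(int))
for a in(0,.65,.7,.75,.8,.85): print(a,[np.round(w2p("scene",[.615,-.0975-d*np.cos(a),.042+d*np.sin(a)]),1) for d in (0,.244)])
E
```

```text
t 13.0 tcp [ 0.6141 -0.1793  0.1255] yawx 0.004 zdir [ 0.002  0.011 -1.   ] F [ 5.5  8.7 -8.3] w 0.159
[[ 94  98  97 100  97  98 105 102  98 101  99 100]
 [100  98  99  96 101  98 100 100  98  99 102 100]
 [100  99 101 103 100  98 101 103  99  96 105 106]
 [102 100 104  98 100  97 101 102 102  99 105 105]
 [110 100 100 101  98  92  72  90 101 102 100 106]
 [123 101  99  98  76  32  33  36  80 101  97 104]
 [130 111 103  94  41  32  34  34  87 139 140 139]
 [130 126  97  95  62  33  35  34  85 120 120 120]
 [132 130 114 101  97  53  44  73  99  93  95  97]
 [132 132 125 103 101 100  96  99 100  97  98  97]
 [132 131 128 105  98  99  96  95 103 102  97  98]
 [134 130 132 127  99  99 101 103  98  98 100  96]]
0 [array([209.1, 236.5]), array([105.9, 286.5])]
0.65 [array([209.1, 236.5]), array([112.1, 240.4])]
0.7 [array([209.1, 236.5]), array([114.8, 236. ])]
0.75 [array([209.1, 236.5]), array([117.8, 231.6])]
0.8 [array([209.1, 236.5]), array([121.1, 227.2])]
0.85 [array([209.1, 236.5]), array([124.8, 222.7])]
```

Request:
{"name": "send_rows", "arguments": {
  "rows": [
    [[0,0,0,0,0,0,0.06],[0,0,0,0,0,0,0.06],[0,0,0,0,0,0,0.06],[0,0,0,0,0.2,0.1,0.06],[0,0,0,0,0.14,0.1,0.06],[0,0,0,0,0,0,0.06],[0,0,0,0,0,0,0.06]]
  ]
}}

```text
t: 13.7
eef_pos: [0.6121, -0.2046, 0.1165]
eef_rot: [-3.141, 0.002, 0.001]
ft_force: [-0.4, 0.3, 0.5]
gripper_width: 0.469
```

```bash
cat >> h.py <<'E'
def rodang(tag=None):
    im=get_image("scene");g=cv2.cvtColor(im,cv2.COLOR_BGR2GRAY)
    # dark blob near the predicted arc
    best=None
    for a in np.arange(.4,1.2,.01):
        p=w2p("scene",[.615,-.0975-.244*np.cos(a),.042+.244*np.sin(a)])+[.3,-1.5]
        x=cv2.getRectSubPix(g,(7,7),tuple(map(float,p))).mean()
        if best is None or x<best[0]: best=(x,a,p)
    print("rod est",best)
    return im
E
python3 - <<'E'
from h import *
st();im=rodang()
E
```

```text
t 13.7 tcp [ 0.6121 -0.2046  0.1165] yawx -0.001 zdir [-0.001  0.    -1.   ] F [-0.4  0.3  0.5] w 0.469
rod est (np.float64(42.48979591836735), np.float64(0.7100000000000003), array([115.66265306, 233.6698962 ]))
```

Request:
{"name": "send_rows", "arguments": {
  "rows": [
    [[0,0,0,0.05,-0.14,0,0.06],[0,0,0,0,0,0,1],[0,0,0,0,0,0,1],[0,0,0,0,0,0,1],[0,0,0,0,0,0,1],[0,0,0,0,-0.07,-0.1,1],[0,0,0,0,-0.08,-0.1,1],[0,0,0,0,0,0,1],[0,0,0,0,0,0,1]]
  ]
}}

```text
t: 14.65
eef_pos: [0.6143, -0.1874, 0.1262]
eef_rot: [-3.139, -0.002, 0.003]
ft_force: [-0.1, 5.0, -8.5]
gripper_width: 0.168
```

```bash
python3 - <<'E'
from h import *
st();im=rodang()
E
```

```text
t 14.65 tcp [ 0.6143 -0.1874  0.1262] yawx 0.001 zdir [-0.002  0.003 -1.   ] F [-0.1  5.  -8.5] w 0.168
rod est (np.float64(41.755102040816325), np.float64(0.7900000000000004), array([120.74100655, 226.57745356]))
```

Request:
{"name": "send_rows", "arguments": {
  "rows": [
    [[0,0,0,0,0,0,0],[0,0,0,0,0,0,0],[0,0,0,0,0,0,0],[0,0,0,0,0,-0.4,0],[0,0,0,0,0,-0.9,0],[0,0,0,0,0,-1,0],[0,0,0,0,0,-1,0],[0,0,0,0,0,-1,-0.3],[0,0,0,0,0,-1,-0.3],[0,0,0,0,0,-0.6,-0.3]]
  ]
}}

```text
t: 15.7
eef_pos: [0.6157, -0.1901, 0.4285]
eef_rot: [3.139, -0.002, 0.015]
ft_force: [0.5, 0.6, 0.5]
gripper_width: 0.65
```

Request:
{"name": "send_rows", "arguments": {
  "rows": [
    [[0,0,0,-0.6,0.6,0,-0.3],[0,0,0,-0.7,0.8,0,-0.3],[0,0,0,-0.7,0.8,0,-0.3],[0,0,0,-0.7,0.7,0,-0.3],[0,0,0,-0.1,0.04,0,-0.3],[0,0,0,0,0,0,-0.3],[0,0,0,0,0,0,-0.3]]
  ]
}}

```text
t: 16.4
eef_pos: [0.4801, -0.3305, 0.4228]
eef_rot: [-3.141, -0.003, -0.003]
ft_force: [0.4, 0.5, 0.4]
gripper_width: 0.646
```

```bash
python3 - <<'E'
from h import *
st();im=rodang();go([.475,-.3345,.339],0)
w=get_image("wrist");ci=camera_info("wrist");print(w2p(ci,[.475,-.335,.347]))
cv2.imwrite("pics/m1.png",np.hstack([cv2.resize(im[80:280,20:300],(448,320)),cv2.resize(w,(352,320))]))
E
```

```text
t 16.4 tcp [ 0.4801 -0.3305  0.4228] yawx 0.002 zdir [ 0.002  0.    -1.   ] F [0.4 0.5 0.4] w 0.646
rod est (np.float64(41.53061224489796), np.float64(0.7900000000000004), array([120.74100655, 226.57745356]))
t 16.45 tcp [ 0.4805 -0.3299  0.4225] yawx 0.003 zdir [ 0.002  0.001 -1.   ] F [ 0.8  0.7 -1.1] w 0.652
 turn [-0.001 -0.002  0.003] shift units [-0.111  0.091  1.67 ]
[244.14361551 204.44098657]
```

View pics/m1.png

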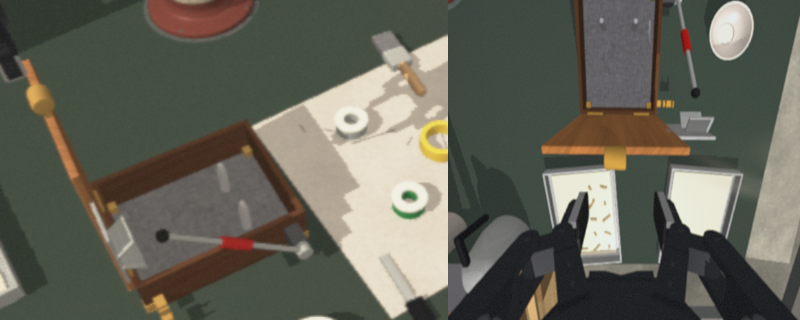

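```bash
python3 - <<'E'
from h import *
im=get_image("wrist");s,r=st();ci=camera_info("wrist")
hsv=cv2.cvtColor(im,cv2.COLOR_BGR2HSV)
m=cv2.inRange(hsv,(17,150,100),(28,255,255));n,_,S,c=cv2.connectedComponentsWithStats(m)
for i in range(1,n):
    if S[i,4]>100: print(S[i],c[i],p2w(ci,*c[i],.347))
go([.475,-.33,.339],0)
E
```

```text
t 16.55 tcp [ 0.4806 -0.3299  0.4221] yawx 0.004 zdir [ 0.001  0.001 -1.   ] F [-0.2 -0.5 -0.6] w 0.649
[313 121  15   8 103] [319.93203883 124.39805825] [ 0.5334259  -0.26847353  0.347     ]
[226 175  33  29 864] [242.66319444 189.26273148] [ 0.47374924 -0.32141019  0.347     ]
t 16.55 tcp [ 0.4806 -0.3299  0.4221] yawx 0.004 zdir [ 0.001  0.001 -1.   ] F [-0.2 -0.5 -0.6] w 0.649
 turn [-0.001 -0.001  0.004] shift units [-0.112  0.003  1.663]
```

Request:
{"name": "send_rows", "arguments": {
  "rows": [
    [[0,0,0,-0.13,-0.04,0.3,-0.3],[0,0,0,0,0,0.5,-0.3],[0,0,0,0,0,0.5,-0.3],[0,0,0,0,0,0.36,-0.3],[0,0,0,0,0,0,-0.3],[0,0,0,0,0,0,-0.3]]
  ]
}}

```text
t: 17.15
eef_pos: [0.4736, -0.3289, 0.3393]
eef_rot: [-3.141, -0.003, -0.001]
ft_force: [0.7, 0.3, 0.3]
gripper_width: 0.649
```

```bash
python3 - <<'E'
from h import *
im=get_image("wrist");s,r=st();ci=camera_info("wrist")
cv2.imwrite("pics/w7.png",im)
hsv=cv2.cvtColor(im,cv2.COLOR_BGR2HSV)
m=cv2.inRange(hsv,(17,150,100),(28,255,255));n,_,S,c=cv2.connectedComponentsWithStats(m)
for i in range(1,n):
    if S[i,4]>100: print(S[i],c[i],p2w(ci,*c[i],.35))
E
```

```text
t 17.2 tcp [ 0.4739 -0.3292  0.3401] yawx 0.001 zdir [ 0.002 -0.001 -1.   ] F [-0.4 -0.4  0.2] w 0.652
[328 126  19   9 149] [336.81208054 129.91946309] [ 0.51340939 -0.2620208   0.35      ]
[197 142  29   6 116] [210.90517241 144.42241379] [ 0.4553111  -0.26874787  0.35      ]
[278 143  28   5 119] [291.59663866 145.10084034] [ 0.49298987 -0.26903363  0.35      ]
[ 227  216   50   50 2203] [251.79164775 241.84021788] [ 0.47446654 -0.32037151  0.35      ]
```

View pics/w7.png

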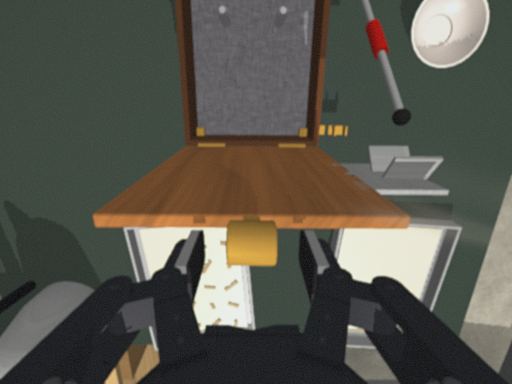

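Request:
{"name": "send_rows", "arguments": {
  "rows": [
    [[0,0,0,0.01,-0.1,0,-0.3],[0,0,0,0,0,0,1],[0,0,0,0,0,0,1],[0,0,0,0,0,0,1],[0,0,0,0,0,0,1],[0,0,0,0,0,0,1]]
  ]
}}

```text
t: 17.8
eef_pos: [0.4735, -0.3247, 0.3399]
eef_rot: [3.141, -0.0, 0.002]
ft_force: [-0.4, 0.6, 5.0]
gripper_width: 0.289
```

Request:
{"name": "send_rows", "arguments": {
  "rows": [
    [[0,0,0,0,-0.19,0,1],[0,0,0,0,-0.19,0.01,1],[0,0,0,0,-0.19,0.015,1],[0,0,0,0,-0.19,0.02,1],[0,0,0,0,-0.19,0.03,1],[0,0,0,0,-0.19,0.035,1],[0,0,0,0,-0.15,0.035,1],[0,0,0,0,0,0,1],[0,0,0,0,0,0,1]]
  ]
}}

```text
t: 18.7
eef_pos: [0.4738, -0.2597, 0.3335]
eef_rot: [3.14, 0.001, 0.004]
ft_force: [-0.6, 0.8, 8.6]
gripper_width: 0.292
```

```bash
python3 - <<'E'
from h import *
st();im=rodang()
cv2.imwrite("pics/s4.png",cv2.resize(im[80:280,20:260],(720,600),interpolation=2))
E
```

```text
t 18.7 tcp [ 0.4738 -0.2597  0.3335] yawx 0.001 zdir [ 0.003 -0.002 -1.   ] F [-0.6  0.8  8.6] w 0.292
rod est (np.float64(75.57142857142857), np.float64(0.43000000000000005), array([104.37676066, 257.13465944]))
```

View pics/s4.png

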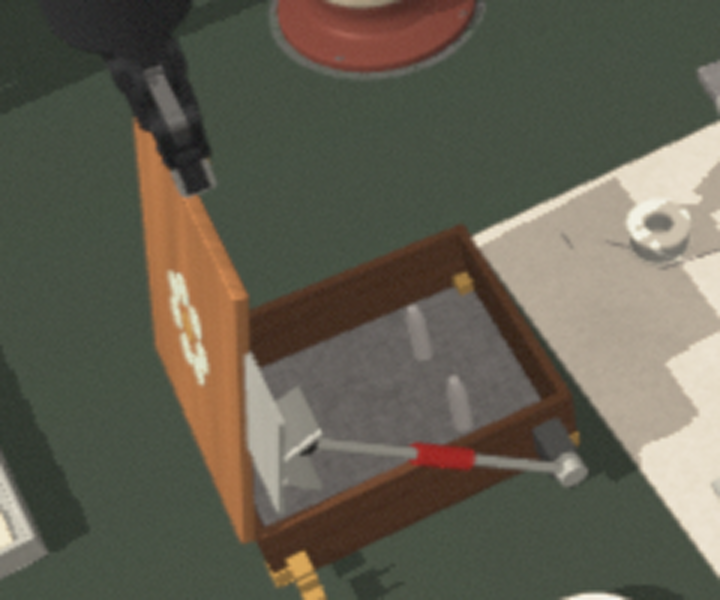

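Request:
{"name": "send_rows", "arguments": {
  "rows": [
    [[0,0,0,0,-0.08,0.02,1],[0,0,0,0,-0.08,0.022,1],[0,0,0,0,-0.08,0.023,1],[0,0,0,0,0,0,1],[0,0,0,0,0,0,1]]
  ]
}}

```text
t: 19.25
eef_pos: [0.4739, -0.248, 0.3306]
eef_rot: [3.139, 0.001, 0.005]
ft_force: [-1.7, 1.3, 9.6]
gripper_width: 0.294
```

Request:
{"name": "send_rows", "arguments": {
  "rows": [
    [[0,0,0,0,-0.05,0.015,1],[0,0,0,0,-0.05,0.015,1],[0,0,0,0,0,0,1],[0,0,0,0,0,0,1]]
  ]
}}

```text
t: 19.65
eef_pos: [0.4739, -0.243, 0.3292]
eef_rot: [3.139, 0.001, 0.005]
ft_force: [-2.2, 2.6, 9.6]
gripper_width: 0.291
```

```bash
python3 - <<'E'
from h import *
st();im=get_image("scene")
cv2.imwrite("pics/s5.png",cv2.resize(im[80:280,20:260],(720,600),interpolation=2))
E
```

```text
t 19.65 tcp [ 0.4739 -0.243   0.3292] yawx 0.001 zdir [ 0.003 -0.002 -1.   ] F [-2.2  2.6  9.6] w 0.291
```

View pics/s5.png

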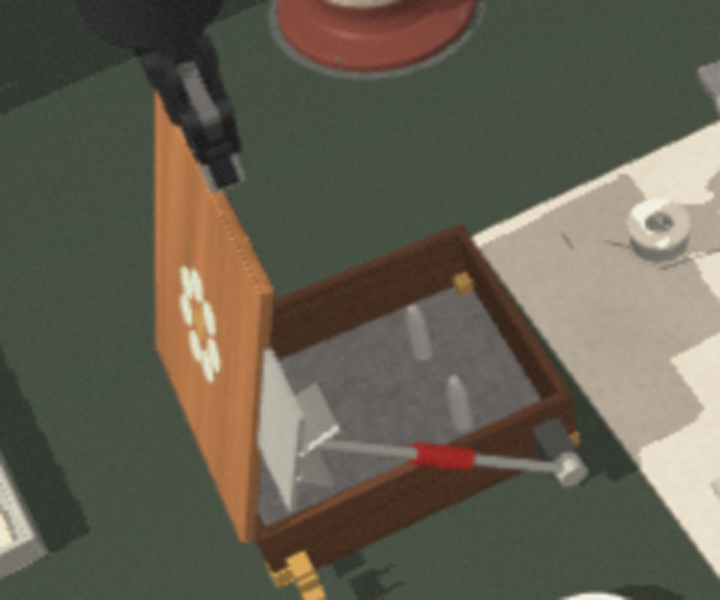

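Request:
{"name": "send_rows", "arguments": {
  "rows": [
    [[0,0,0,0,0,0,-0.3],[0,0,0,0,0,0,-0.3],[0,0,0,0,0,0,-0.3],[0,0,0,0,0,-0.3,-0.3],[0,0,0,0,0,-0.6,-0.3],[0,0,0,0,0,-0.6,-0.3],[0,0,0,0,0,-0.3,-1],[0,0,0,0,0,0,-1],[0,0,0,0,0,0,-1],[0,0,0,0,0,0,-1]]
  ]
}}

```text
t: 20.7
eef_pos: [0.4725, -0.243, 0.4152]
eef_rot: [-3.14, -0.0, 0.005]
ft_force: [0.2, -0.3, 0.4]
gripper_width: 1.0
```

```bash
python3 - <<'E'
from h import *
st();im=get_image("scene");t=get_image("top")
for k in ["reel0"]:
    for m in masks_of("top",k):
        print(round(m["conf"],2),np.round(m["rect"]).tolist())
a=cv2.resize(im[80:280,20:260],(480,400),interpolation=2);b=cv2.resize(t[100:292,80:410],(687,400))[:,:400]
c=cv2.resize(t[140:332,70:262],(400,400)) 
cv2.imwrite("pics/m2.png",np.hstack([a,c[:,:320]]))
# white rings
hsv=cv2.cvtColor(t,cv2.COLOR_BGR2HSV)
E
```

```text
t 20.7 tcp [ 0.4725 -0.243   0.4152] yawx 0.0 zdir [-0.003  0.001 -1.   ] F [ 0.2 -0.3  0.4] w 1.0
0.97 [99.0, 223.0, 29.0, 23.0]
0.92 [135.0, 196.0, 22.0, 19.0]
0.87 [222.0, 184.0, 22.0, 23.0]
0.79 [102.0, 160.0, 22.0, 23.0]
0.72 [219.0, 255.0, 20.0, 19.0]
0.58 [136.0, 243.0, 23.0, 21.0]
```

View pics/m2.png

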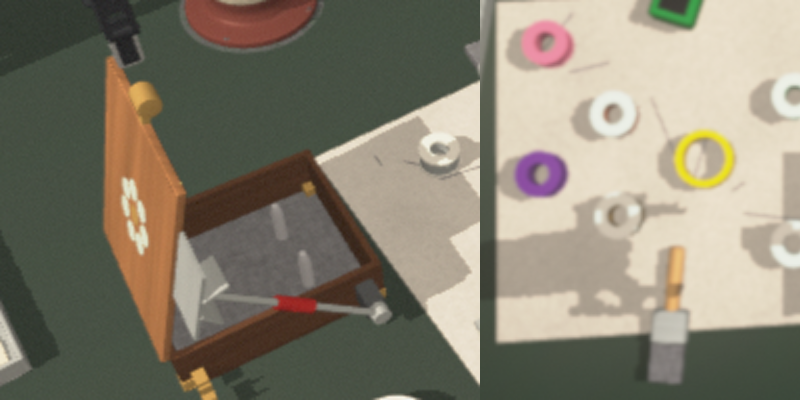

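Request:
{"name": "send_rows", "arguments": {
  "rows": [
    [[0,0,-0.143,0,0,0,-1],[0,0,-0.143,0,0,0,-1],[0,0,-0.143,0,0,0,-1],[0,0,-0.143,0,0,0,-1],[0,0,-0.143,0,0,0,-1],[0,0,-0.143,0,0,0,-1],[0,0,-0.143,0,0,0,-1],[0,0,-0.143,0,0,0,-1],[0,0,-0.143,0,0,0,-1],[0,0,-0.143,0,0,0,-1]]
  ]
}}

```text
t: 21.85
eef_pos: [0.473, -0.2431, 0.4164]
eef_rot: [-2.365, -2.066, 0.001]
ft_force: [-0.7, -0.5, 0.4]
gripper_width: 0.997
```

Request:
{"name": "send_rows", "arguments": {
  "rows": [
    [[0,0,-0.141,0,0,0,-1],[0,0,0,0.8,-0.1,0,-1],[0,0,0,0.8,-0.1,0,-1],[0,0,0,0.8,-0.1,0.2,-1],[0,0,0,0.8,-0.1,0.6,-1],[0,0,0,0.8,-0.1,0.7,-1],[0,0,0,0.8,-0.1,0.7,-1],[0,0,0,0.8,-0.1,0.7,-1],[0,0,0,0.8,-0.1,0.6,-1],[0,0,0,0.3,0,0.5,-1]]
  ]
}}

```text
t: 22.85
eef_pos: [0.4324, 0.0879, 0.2228]
eef_rot: [-2.213, -2.227, -0.001]
ft_force: [-0.2, 0.0, 0.6]
gripper_width: 0.997
```

Request:
{"name": "send_rows", "arguments": {
  "rows": [
    [[0,0,0,0,0,0,-1],[0,0,0,0,0,0,-1],[0,0,0,0,0,0,-1]]
  ]
}}

```text
t: 23.15
eef_pos: [0.4351, 0.0828, 0.2248]
eef_rot: [2.223, 2.218, 0.002]
ft_force: [0.2, -1.0, 0.4]
gripper_width: 0.999
```

```bash
cat >> h.py <<'E'
def look(near=None,save=None):
    "reels in the wrist picture: centre from top-face outline at z=.028 and bore"
    im=get_image("wrist");ci=camera_info("wrist");s,r=st()
    if save: cv2.imwrite(save,im)
    hsv=cv2.cvtColor(im,cv2.COLOR_BGR2HSV)
    for m in masks_of("wrist","reel1"):
        if m["conf"]<.25: continue
        reg=m["region"];u,v,w,h=m["rect"]
        P=p2w(ci,u,v,.014)
        ring=cv2.findContours(reg.astype(np.uint8),0,1)[0];c=max(ring,key=len)[:,0]
        q=np.array([p2w(ci,*p,.028)[:2] for p in c]);q2=np.array([p2w(ci,*p,.0)[:2] for p in c])
        (cx,cy),rad=cv2.minEnclosingCircle((q*1000).astype(np.float32))
        sat=hsv[reg][:,1];hue=hsv[reg][:,0]
        print(round(m["conf"],2),"px",np.round([u,v,w,h]),"mid14",np.round(P[:2],4),"top",round(cx),round(cy),"r",round(rad,1),"meanBGR",im[reg].mean(0).round())
E
python3 - <<'E'
from h import *
look()
get_image("top")
print(find("top","reel0",.014,7))
E
```

```text
t 23.2 tcp [0.4351 0.0828 0.2249] yawx 1.568 zdir [ 0.002 -0.    -1.   ] F [-0.4  0.8 -0.3] w 0.997
0.95 px [259. 152.  47.  47.] mid14 [0.4232 0.0924] top 421 92 r 29.4 meanBGR [161. 169. 170.]
0.84 px [479. 210.  56.  41.] mid14 [0.5075 0.4021] top 504 388 r 39.2 meanBGR [119.  74. 105.]
0.77 px [454. 301.  38.  29.] mid14 [0.6654 0.4055] top 652 392 r 41.3 meanBGR [108.  91. 153.]
0.7 px [416. 175.  55.  46.] mid14 [0.4559 0.3031] top 454 295 r 35.6 meanBGR [159. 170. 171.]
0.64 px [258. 269.  36.  44.] mid14 [0.6045 0.0917] top 593 91 r 34.9 meanBGR [147. 161. 148.]
0.6 px [406. 257.  49.  42.] mid14 [0.583  0.3129] top 572 305 r 37.8 meanBGR [144. 154. 163.]
0.44 px [387.  76.  55. 146.] mid14 [0.3317 0.2447] top 341 234 r 78.4 meanBGR [115. 124. 134.]
[(0.95, (102, 160), [0.6691, 0.3981]), (0.86, (220, 186), [0.6013, 0.0915]), (0.66, (134, 194), [0.5799, 0.3121]), (0.65, (98, 224), [0.5061, 0.4005])]
```

Request:
{"name": "send_rows", "arguments": {
  "rows": [
    [[0,0,0,0.19,-0.25,0.5,-1],[0,0,0,0,0,0.8,-1],[0,0,0,0,0,0.8,-1],[0,0,0,0,0,0.8,-1],[0,0,0,0,0,0.6,-1],[0,0,0,0,0,0,-1],[0,0,0,0,0,0,-1]]
  ]
}}

```text
t: 24.05
eef_pos: [0.4221, 0.0935, 0.0495]
eef_rot: [2.221, 2.221, 0.001]
ft_force: [-1.0, 1.0, 0.9]
gripper_width: 1.0
```

```bash
python3 - <<'E'
from h import *
look();go([.4225,.0922,.011],np.pi/2)
E
```

```text
t 24.1 tcp [0.4226 0.0937 0.0502] yawx 1.571 zdir [ 0.002  0.001 -1.   ] F [ 0.5 -0.5  0.5] w 1.004
0.66 px [250. 221.  87.  88.] mid14 [0.4244 0.0921] top 420 92 r 31.9 meanBGR [121. 127. 130.]
0.61 px [504. 356.  17.  17.] mid14 [0.5534 0.3103] top 535 293 r 13.8 meanBGR [60. 70. 88.]
t 24.15 tcp [0.4229 0.0937 0.0505] yawx 1.57 zdir [ 0.003  0.001 -1.   ] F [ 0.5 -0.1  0. ] w 0.998
 turn [ 0.003 -0.001 -0.   ] shift units [-0.03  -0.008  0.79 ]
```

Aligned; lower, close, lift to 0.16.

Request:
{"name": "send_rows", "arguments": {
  "rows": [
    [[0,0,0,-0.03,0,0.4,-1],[0,0,0,0,0,0.38,-1],[0,0,0,0,0,0,-1],[0,0,0,0,0,0,1],[0,0,0,0,0,0,1],[0,0,0,0,0,0,1],[0,0,0,0,0,0,1],[0,0,0,0,0,0,1]]
  ]
}}

```text
t: 24.95
eef_pos: [0.4225, 0.0922, 0.0117]
eef_rot: [2.221, 2.22, 0.005]
ft_force: [-1.1, -0.1, 9.6]
gripper_width: 0.631
```

Request:
{"name": "send_rows", "arguments": {
  "rows": [
    [[0,0,0,0,0,-0.3,1],[0,0,0,0,0,-0.6,1],[0,0,0,0,0,-0.8,1],[0,0,0,0,0,-0.8,1],[0,0,0,0,0,-0.5,1],[0,0,0,0,0,0,1],[0,0,0,0,0,0,1]]
  ]
}}

```text
t: 25.65
eef_pos: [0.4214, 0.0912, 0.1603]
eef_rot: [2.221, 2.22, 0.0]
ft_force: [0.2, -0.5, -1.8]
gripper_width: 0.631
```

```bash
python3 - <<'E'
from h import *
st();im=get_image("wrist");cv2.imwrite("pics/w8.png",im)
go([.435,-.1445,.16],np.pi/2)
t=get_image("top");
for i,p in enumerate([(.435,-.1445,.069),(.515,-.1445,.069)]): print(w2p("top",p),w2p("scene",p))
cv2.imwrite("pics/t8.png",t)
E
```

```text
t 25.65 tcp [0.4214 0.0912 0.1603] yawx 1.57 zdir [ 0.001 -0.001 -1.   ] F [ 0.2 -0.5 -1.8] w 0.631
t 25.7 tcp [0.4208 0.0911 0.1595] yawx 1.571 zdir [-0.001 -0.001 -1.   ] F [-0.8  0.  -0.9] w 0.63
 turn [-0.001  0.001 -0.   ] shift units [-4.712  0.284 -0.01 ]
[316.48700506 250.23547693] [156.17918929 183.00834655]
[315.59554678 217.33405081] [170.12822392 206.86033448]
```

```bash
python3 - <<'E'
from h import *
s=get_image("scene");t=get_image("top")
a=cv2.resize(s[150:250,110:210],(400,400),interpolation=2);b=cv2.resize(t[190:290,280:380],(400,400),interpolation=2)
for p in [(.435,-.1445,.069),(.515,-.1445,.069)]:
    u=(w2p("scene",p)-[110,150]+.5)*4;v=(w2p("top",p)-[280,190]+.5)*4
    cv2.circle(a,tuple(u.astype(int)),3,(0,0,255),1);cv2.circle(b,tuple(v.astype(int)),3,(0,0,255),1)
cv2.imwrite("pics/m3.png",np.hstack([a,b]))
E
```

```text
(no output)
```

View pics/m3.png

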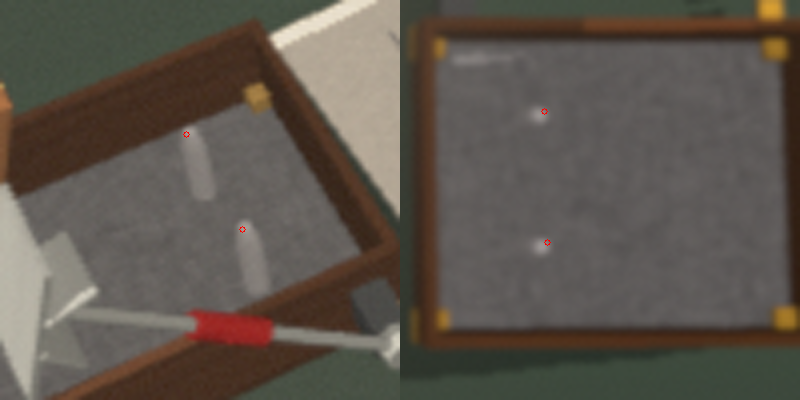

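Request:
{"name": "send_rows", "arguments": {
  "rows": [
    [[0,0,0,-0.4,0.05,0,1],[0,0,0,-0.7,0.05,0,1],[0,0,0,-0.7,0.05,0,1],[0,0,0,-0.7,0.05,0,1],[0,0,0,-0.7,0.05,0,1],[0,0,0,-0.7,0,0,1],[0,0,0,-0.5,0,0,1],[0,0,0,-0.27,0,0,1],[0,0,0,0,0,0,1],[0,0,0,0,0,0,1]]
  ]
}}

```text
t: 26.85
eef_pos: [0.4341, -0.14, 0.1597]
eef_rot: [-2.218, -2.223, -0.001]
ft_force: [0.5, 0.3, -1.8]
gripper_width: 0.626
```

Request:
{"name": "send_rows", "arguments": {
  "rows": [
    [[0,0,0,0,0,0.4,1],[0,0,0,0,0,0.6,1],[0,0,0,0,0,0.45,1],[0,0,0,0,0,0,1],[0,0,0,0,0,0,1]]
  ]
}}

```text
t: 27.35
eef_pos: [0.4346, -0.1398, 0.0879]
eef_rot: [-2.217, -2.225, -0.001]
ft_force: [0.5, -0.1, -0.8]
gripper_width: 0.632
```

```bash
python3 - <<'E'
from h import *
im=get_image("wrist");ci=camera_info("wrist");go([.4335,-.1425,.020],np.pi/2)
for m in masks_of("wrist","reel1")[:3]: print(round(m["conf"],2),m["rect"],np.round(p2w(ci,*m["rect"][:2],.1),4))
print("spindle1 predicted px",w2p(ci,[.5135,-.1425,.069]))
cv2.imwrite("pics/w9.png",im)
E
```

```text
t 27.4 tcp [ 0.4351 -0.1402  0.0884] yawx 1.574 zdir [ 0.002  0.    -1.   ] F [ 0.3  0.5 -0.8] w 0.626
 turn [ 0.002 -0.     0.003] shift units [-0.045 -0.032  1.368]
0.9 [249.2, 250.9, 108.7, 114.1] [ 0.4309 -0.1419  0.1   ]
0.62 [480.8, 347.6, 62.4, 55.8] [ 0.4987 -0.0005  0.1   ]
spindle1 predicted px [248.67498411 325.03200619]
```

Request:
{"name": "send_rows", "arguments": {
  "rows": [
    [[0,0,0,-0.04,-0.03,0.2,1],[0,0,0,0,0,0.3,1],[0,0,0,0,0,0.3,1],[0,0,0,0,0,0,1]]
  ]
}}

```text
t: 27.85
eef_pos: [0.4316, -0.1437, 0.0464]
eef_rot: [-2.22, -2.22, 0.003]
ft_force: [0.2, 0.6, -1.0]
gripper_width: 0.627
```

Request:
{"name": "send_rows", "arguments": {
  "rows": [
    [[0,0,0,0,0,0.3,1],[0,0,0,0,0,0.25,1],[0,0,0,0,0,0,1],[0,0,0,0,0,0,1]]
  ]
}}

```text
t: 28.25
eef_pos: [0.433, -0.1436, 0.0205]
eef_rot: [2.221, 2.221, 0.001]
ft_force: [0.4, 0.4, -1.2]
gripper_width: 0.628
```

```bash
python3 - <<'E'
from h import *
go([.4335,-.1425,.020],np.pi/2)
E
```

```text
t 28.25 tcp [ 0.433  -0.1436  0.0205] yawx 1.571 zdir [ 0.001 -0.    -1.   ] F [ 0.4  0.4 -1.2] w 0.628
 turn [0.001 0.    0.   ] shift units [0.022 0.01  0.009]
```

Request:
{"name": "send_rows", "arguments": {
  "rows": [
    [[0,0,0,0,0,0,-0.7],[0,0,0,0,0,0,-0.7],[0,0,0,0,0,0,-0.7],[0,0,0,0,0,-0.4,-0.7],[0,0,0,0,0,-0.6,-0.7],[0,0,0,0,0,-0.8,-0.7],[0,0,0,0,0,-0.9,-0.7],[0,0,0,0,0,-0.9,-1]]
  ]
}}

```text
t: 29.05
eef_pos: [0.4321, -0.143, 0.2016]
eef_rot: [-2.219, -2.222, -0.001]
ft_force: [1.3, -1.8, 0.4]
gripper_width: 0.99
```

Request:
{"name": "send_rows", "arguments": {
  "rows": [
    [[0,0,0,0.8,0.4,0,-1],[0,0,0,0.8,0.6,0,-1],[0,0,0,0.8,0.6,0,-1],[0,0,0,0.8,0.6,0,-1],[0,0,0,0.8,0.6,0,-1],[0,0,0,0.6,0.5,0,-1],[0,0,0,0.1,0.1,0,-1],[0,0,0,0,0,0,-1],[0,0,0,0,0,0,-1],[0,0,0,0,0,0,-1]]
  ]
}}

```text
t: 30.05
eef_pos: [0.6019, 0.0891, 0.1998]
eef_rot: [2.223, 2.219, -0.003]
ft_force: [-0.1, -0.8, 0.1]
gripper_width: 0.998
```

```bash
python3 - <<'E'
from h import *
look()
t=get_image("top");a=t[190:290,280:380]
for m in masks_of("top","reel1"): print(round(m["conf"],2),m["rect"],np.round(p2w("top",*m["rect"][:2],.022),4),t[m["region"]].mean(0).round())
E
```

```text
t 30.1 tcp [0.602  0.0893 0.1999] yawx 1.569 zdir [-0.001 -0.002 -1.   ] F [ 0.2 -0.4 -0.3] w 0.997
0.81 px [503.  86.  18.  45.] mid14 [0.5105 0.3708] top 512 367 r 23.9 meanBGR [102.  49.  85.]
0.71 px [255. 169.  48.  50.] mid14 [0.6057 0.0926] top 600 90 r 30.5 meanBGR [190. 199. 192.]
0.67 px [486. 217.  50.  45.] mid14 [0.6719 0.3964] top 669 385 r 40.3 meanBGR [125. 109. 174.]
0.56 px [455.  32.  72.  63.] mid14 [0.4567 0.3048] top 460 295 r 35.1 meanBGR [157. 174. 175.]
0.56 px [438. 152.  64.  51.] mid14 [0.5849 0.3145] top 580 305 r 36.1 meanBGR [141. 149. 159.]
0.9 [100.2, 159.7, 23.9, 25.2] [0.6695 0.4001 0.022 ] [152. 138. 217.]
0.86 [98.5, 224.3, 24.2, 21.7] [0.5036 0.3977 0.022 ] [151.  92. 140.]
0.74 [137.0, 241.4, 25.6, 20.4] [0.4601 0.3003 0.022 ] [212. 224. 224.]
0.61 [134.8, 194.0, 25.5, 23.2] [0.5802 0.3093 0.022 ] [184. 199. 208.]
```

Request:
{"name": "send_rows", "arguments": {
  "rows": [
    [[0,0,0,0.045,0.02,0.5,-1],[0,0,0,0,0,0.8,-1],[0,0,0,0,0,0.8,-1],[0,0,0,0,0,0.8,-1],[0,0,0,0,0,0.5,-1],[0,0,0,0,0,0.3,-1],[0,0,0,0,0,0,-1]]
  ]
}}

```text
t: 30.95
eef_pos: [0.6024, 0.093, 0.0132]
eef_rot: [-2.22, -2.22, 0.005]
ft_force: [-0.7, 0.1, 0.7]
gripper_width: 1.0
```

```bash
python3 - <<'E'
from h import *
look();go([.603,.0915,.011],np.pi/2)
E
```

```text
t 31.0 tcp [0.6036 0.0937 0.0149] yawx 1.571 zdir [-0.  0. -1.] F [0.  0.2 0.5] w 1.001
0.63 px [250. 250. 109. 113.] mid14 [0.6065 0.0921] top 600 92 r 33.2 meanBGR [113. 124. 118.]
t 31.05 tcp [0.6044 0.0941 0.016 ] yawx 1.571 zdir [ 0.002  0.001 -1.   ] F [0.9 0.8 0.6] w 0.998
 turn [ 0.002 -0.001  0.   ] shift units [-0.051 -0.029  0.1  ]
```

Request:
{"name": "send_rows", "arguments": {
  "rows": [
    [[0,0,0,-0.03,-0.02,0.05,-1],[0,0,0,0,0,0,-1],[0,0,0,0,0,0,1],[0,0,0,0,0,0,1],[0,0,0,0,0,0,1],[0,0,0,0,0,0,1],[0,0,0,0,0,0,1]]
  ]
}}

```text
t: 31.75
eef_pos: [0.6032, 0.0925, 0.0133]
eef_rot: [2.221, 2.221, 0.002]
ft_force: [-0.3, -0.0, 5.5]
gripper_width: 0.623
```

Request:
{"name": "send_rows", "arguments": {
  "rows": [
    [[0,0,0,0,0,-0.3,1],[0,0,0,0,0,-0.6,1],[0,0,0,0,0,-0.8,1],[0,0,0,0,0,-0.8,1],[0,0,0,0,0,-0.5,1],[0,0,0,0,0,0,1],[0,0,0,0,0,0,1]]
  ]
}}

```text
t: 32.45
eef_pos: [0.6021, 0.0918, 0.1625]
eef_rot: [2.221, 2.221, -0.001]
ft_force: [0.0, -0.6, -1.9]
gripper_width: 0.627
```

```bash
python3 - <<'E'
from h import *
go([.5135,-.1425,.16],np.pi/2)
E
```

```text
t 32.45 tcp [0.6021 0.0918 0.1625] yawx 1.571 zdir [-0.    -0.001 -1.   ] F [ 0.  -0.6 -1.9] w 0.627
 turn [-0.     0.001  0.   ] shift units [-4.685 -1.773  0.05 ]
```

Request:
{"name": "send_rows", "arguments": {
  "rows": [
    [[0,0,0,-0.4,-0.4,0,1],[0,0,0,-0.7,-0.4,0,1],[0,0,0,-0.7,-0.4,0,1],[0,0,0,-0.7,-0.38,0,1],[0,0,0,-0.7,-0.2,0,1],[0,0,0,-0.7,0,0,1],[0,0,0,-0.5,0,0,1],[0,0,0,-0.3,0,0,1],[0,0,0,0,0,0,1],[0,0,0,0,0,0,1]]
  ]
}}

```text
t: 33.45
eef_pos: [0.5133, -0.1412, 0.1618]
eef_rot: [-2.218, -2.222, -0.001]
ft_force: [0.6, 0.5, -0.7]
gripper_width: 0.621
```

Request:
{"name": "send_rows", "arguments": {
  "rows": [
    [[0,0,0,0,0,0.4,1],[0,0,0,0,0,0.6,1],[0,0,0,0,0,0.4,1],[0,0,0,0,0,0,1],[0,0,0,0,0,0,1]]
  ]
}}

```text
t: 33.95
eef_pos: [0.5141, -0.1407, 0.0929]
eef_rot: [-2.217, -2.225, -0.002]
ft_force: [0.4, 0.2, -1.6]
gripper_width: 0.627
```

```bash
python3 - <<'E'
from h import *
go([.5135,-.1425,.0215],np.pi/2)
E
```

```text
t 33.95 tcp [ 0.5141 -0.1407  0.0929] yawx 1.574 zdir [ 0.     0.001 -1.   ] F [ 0.4  0.2 -1.6] w 0.627
 turn [ 0.    -0.001  0.003] shift units [-0.036 -0.013  1.427]
```

Request:
{"name": "send_rows", "arguments": {
  "rows": [
    [[0,0,0,-0.03,0,0.25,1],[0,0,0,0,0,0.3,1],[0,0,0,0,0,0.3,1],[0,0,0,0,0,0,1]]
  ]
}}

```text
t: 34.35
eef_pos: [0.512, -0.1442, 0.0476]
eef_rot: [-2.219, -2.219, 0.004]
ft_force: [-0.2, 0.0, -0.3]
gripper_width: 0.626
```

Request:
{"name": "send_rows", "arguments": {
  "rows": [
    [[0,0,0,0,0,0.3,1],[0,0,0,0,0,0.27,1],[0,0,0,0,0,0,1],[0,0,0,0,0,0,1]]
  ]
}}

```text
t: 34.75
eef_pos: [0.5134, -0.1442, 0.0207]
eef_rot: [-2.22, -2.221, 0.001]
ft_force: [-0.2, 1.7, -0.7]
gripper_width: 0.628
```

```bash
python3 - <<'E'
from h import *
go([.5135,-.1425,.0215],np.pi/2)
E
```

```text
t 34.75 tcp [ 0.5134 -0.1442  0.0207] yawx 1.571 zdir [-0.001  0.    -1.   ] F [-0.2  1.7 -0.7] w 0.628
 turn [-0.001 -0.     0.   ] shift units [ 0.034  0.002 -0.016]
```

Request:
{"name": "send_rows", "arguments": {
  "rows": [
    [[0,0,0,0,0,0,-0.7],[0,0,0,0,0,0,-0.7],[0,0,0,0,0,0,-0.7],[0,0,0,0,0,-0.4,-0.7],[0,0,0,0,0,-0.6,-0.7],[0,0,0,0,0,-0.8,-0.7],[0,0,0,0,0,-0.9,-0.7],[0,0,0,0,0,-0.9,-1],[0,0,0,0.6,-0.1,0,-1],[0,0,0,0.8,-0.15,0,-1]]
  ]
}}

```text
t: 35.75
eef_pos: [0.5022, -0.076, 0.2029]
eef_rot: [2.226, 2.212, 0.003]
ft_force: [1.0, 0.5, -0.3]
gripper_width: 1.001
```

Request:
{"name": "send_rows", "arguments": {
  "rows": [
    [[0,0,0,0.9,-0.15,0,-1],[0,0,0,0.9,-0.15,0,-1],[0,0,0,0.9,-0.15,0,-1],[0,0,0,0.9,-0.15,0,-1],[0,0,0,0.9,-0.15,0,-1],[0,0,0,0.9,-0.15,0,-1],[0,0,0,0.9,0,0,-1],[0,0,0,0.7,0,0,-1],[0,0,0,0.5,0,0,-1],[0,0,0,0,0,0,-1]]
  ]
}}

```text
t: 36.75
eef_pos: [0.4543, 0.3056, 0.2021]
eef_rot: [-2.211, -2.227, -0.005]
ft_force: [-0.2, 0.1, 0.8]
gripper_width: 0.999
```

Request:
{"name": "send_rows", "arguments": {
  "rows": [
    [[0,0,0,0,0,0,-1],[0,0,0,0,0,0,-1]]
  ]
}}

```text
t: 36.95
eef_pos: [0.4563, 0.299, 0.2012]
eef_rot: [2.222, 2.219, -0.002]
ft_force: [0.4, 0.4, 0.2]
gripper_width: 1.002
```

```bash
python3 - <<'E'
from h import *
look()
E
```

```text
t 37.0 tcp [0.4565 0.2988 0.2012] yawx 1.569 zdir [-0.    -0.002 -1.   ] F [ 0.6  0.3 -0.1] w 0.999
0.9 px [263. 255.  43.  45.] mid14 [0.5845 0.3136] top 573 311 r 34.1 meanBGR [131. 141. 144.]
0.89 px [320. 305.  39.  42.] mid14 [0.6715 0.3997] top 659 394 r 39.3 meanBGR [ 96.  80. 141.]
0.77 px [254. 167.  48.  49.] mid14 [0.4588 0.3013] top 456 302 r 30.2 meanBGR [157. 166. 161.]
0.77 px [329. 205.  49.  44.] mid14 [0.5094 0.3989] top 505 395 r 33.1 meanBGR [105.  51.  87.]
```

Request:
{"name": "send_rows", "arguments": {
  "rows": [
    [[0,0,0,0.04,0.0,0.5,-1],[0,0,0,0,0,0.8,-1],[0,0,0,0,0,0.8,-1],[0,0,0,0,0,0.8,-1],[0,0,0,0,0,0.5,-1],[0,0,0,0,0,0.35,-1],[0,0,0,0,0,0,-1],[0,0,0,0,0,0,-1],[0,0,0,0,0,0,-1]]
  ]
}}

```text
t: 37.95
eef_pos: [0.4569, 0.303, 0.0153]
eef_rot: [2.222, 2.221, 0.004]
ft_force: [0.8, 0.3, 0.4]
gripper_width: 1.001
```

```bash
python3 - <<'E'
from h import *
look();go([.457,.3015,.012],np.pi/2)
E
```

```text
t 38.0 tcp [0.4569 0.3031 0.0153] yawx 1.57 zdir [ 0.002  0.002 -1.   ] F [-0.1 -0.   0.3] w 0.997
0.63 px [252. 249. 108. 109.] mid14 [0.4596 0.3029] top 453 301 r 32.9 meanBGR [110. 120. 124.]
0.63 px [406. 316.  53.  96.] mid14 [0.5094 0.402 ] top 471 387 r 16.8 meanBGR [73. 30. 58.]
t 38.05 tcp [0.4568 0.303  0.0153] yawx 1.571 zdir [ 0.002  0.001 -1.   ] F [ 0.2  0.2 -0.5] w 0.998
 turn [ 0.002 -0.001 -0.   ] shift units [-0.03   0.003  0.065]
```

Request:
{"name": "send_rows", "arguments": {
  "rows": [
    [[0,0,0,-0.02,0,0.06,-1],[0,0,0,0,0,0,-1],[0,0,0,0,0,0,1],[0,0,0,0,0,0,1],[0,0,0,0,0,0,1],[0,0,0,0,0,0,1],[0,0,0,0,0,0,1]]
  ]
}}

```text
t: 38.75
eef_pos: [0.4561, 0.3019, 0.0118]
eef_rot: [2.221, 2.222, 0.001]
ft_force: [-0.8, -0.6, 5.5]
gripper_width: 0.638
```

Request:
{"name": "send_rows", "arguments": {
  "rows": [
    [[0,0,0,0,0,-0.3,1],[0,0,0,0,0,-0.6,1],[0,0,0,0,0,-0.8,1],[0,0,0,0,0,-0.8,1],[0,0,0,0,0,-0.7,1],[0,0,0,0,0,0,1],[0,0,0,0,0,0,1]]
  ]
}}

```text
t: 39.45
eef_pos: [0.4561, 0.3014, 0.1719]
eef_rot: [2.221, 2.221, 0.002]
ft_force: [-1.0, -0.6, -2.4]
gripper_width: 0.642
```

```bash
python3 - <<'E'
from h import *
go([.4335,-.1425,.17],np.pi/2)
E
```

```text
t 39.45 tcp [0.4561 0.3014 0.1719] yawx 1.571 zdir [ 0.001  0.    -1.   ] F [-1.  -0.6 -2.4] w 0.642
 turn [ 0.001 -0.     0.   ] shift units [-8.879 -0.451  0.038]
```

Request:
{"name": "send_rows", "arguments": {
  "rows": [
    [[0,0,0,-0.4,-0.05,0,1],[0,0,0,-0.8,-0.05,0,1],[0,0,0,-0.9,-0.05,0,1],[0,0,0,-0.9,-0.05,0,1],[0,0,0,-0.9,-0.05,0,1],[0,0,0,-0.9,-0.05,0,1],[0,0,0,-0.9,-0.05,0,1],[0,0,0,-0.9,-0.05,0,1],[0,0,0,-0.9,-0.05,0,1],[0,0,0,-0.7,0,0,1]]
  ]
}}

```text
t: 40.45
eef_pos: [0.4313, -0.1115, 0.1694]
eef_rot: [-2.222, -2.216, 0.006]
ft_force: [1.1, 0.5, -0.9]
gripper_width: 0.641
```

Request:
{"name": "send_rows", "arguments": {
  "rows": [
    [[0,0,0,-0.5,0,0,1],[0,0,0,-0.18,0,0,1],[0,0,0,0,0,0,1],[0,0,0,0,0,0,1],[0,0,0,0,0,0.4,1],[0,0,0,0,0,0.6,1],[0,0,0,0,0,0.4,1],[0,0,0,0,0,0,1],[0,0,0,0,0,0,1]]
  ]
}}

```text
t: 41.35
eef_pos: [0.4341, -0.1405, 0.1014]
eef_rot: [-2.217, -2.225, -0.001]
ft_force: [-0.5, -0.1, -1.0]
gripper_width: 0.642
```

```bash
python3 - <<'E'
from h import *
go([.4335,-.1435,.048],np.pi/2)
E
```

```text
t 41.35 tcp [ 0.4341 -0.1405  0.1014] yawx 1.574 zdir [ 0.     0.001 -1.   ] F [-0.5 -0.1 -1. ] w 0.642
 turn [ 0.    -0.001  0.004] shift units [-0.059 -0.012  1.067]
```

Request:
{"name": "send_rows", "arguments": {
  "rows": [
    [[0,0,0,-0.03,0,0.25,1],[0,0,0,0,0,0.3,1],[0,0,0,0,0,0.3,1],[0,0,0,0,0,0.2,1],[0,0,0,0,0,0,1],[0,0,0,0,0,0,1]]
  ]
}}

```text
t: 41.95
eef_pos: [0.4341, -0.1437, 0.0486]
eef_rot: [2.22, 2.222, 0.001]
ft_force: [-0.4, -0.7, -2.1]
gripper_width: 0.64
```

```bash
python3 - <<'E'
from h import *
go([.4335,-.1435,.048],np.pi/2)
E
```

```text
t 41.95 tcp [ 0.4341 -0.1437  0.0486] yawx 1.571 zdir [ 0.001  0.    -1.   ] F [-0.4 -0.7 -2.1] w 0.64
 turn [ 0.001 -0.     0.   ] shift units [ 0.004 -0.012  0.012]
```

Request:
{"name": "send_rows", "arguments": {
  "rows": [
    [[0,0,0,0,0,0,-0.7],[0,0,0,0,0,0,-0.7],[0,0,0,0,0,0,-0.7],[0,0,0,0,0,-0.4,-0.7],[0,0,0,0,0,-0.6,-0.7],[0,0,0,0,0,-0.8,-0.7],[0,0,0,0,0,-0.9,-0.7],[0,0,0,0,0,-0.3,-1],[0,0,0,0.6,0.2,0,-1],[0,0,0,0.8,0.3,0,-1]]
  ]
}}

```text
t: 42.95
eef_pos: [0.4585, -0.076, 0.1989]
eef_rot: [2.228, 2.212, -0.002]
ft_force: [0.7, -0.3, -0.0]
gripper_width: 1.007
```

Request:
{"name": "send_rows", "arguments": {
  "rows": [
    [[0,0,0,0.9,0.3,0,-1],[0,0,0,0.9,0.3,0,-1],[0,0,0,0.9,0.3,0,-1],[0,0,0,0.9,0.3,0,-1],[0,0,0,0.9,0.3,0,-1],[0,0,0,0.9,0.3,0,-1],[0,0,0,0.9,0.3,0,-1],[0,0,0,0.8,0.2,0,-1],[0,0,0,0.6,0.12,0,-1],[0,0,0,0,0,0,-1]]
  ]
}}

```text
t: 43.95
eef_pos: [0.5775, 0.3176, 0.1984]
eef_rot: [-2.21, -2.226, -0.005]
ft_force: [-1.4, 0.0, 0.2]
gripper_width: 0.996
```

Request:
{"name": "send_rows", "arguments": {
  "rows": [
    [[0,0,0,0,0,0,-1],[0,0,0,0,0,0,-1]]
  ]
}}

```text
t: 44.15
eef_pos: [0.5799, 0.3092, 0.1982]
eef_rot: [2.222, 2.219, -0.002]
ft_force: [0.0, -0.4, -0.1]
gripper_width: 0.997
```

```bash
python3 - <<'E'
from h import *
look()
E
```

```text
t 44.2 tcp [0.58   0.309  0.1983] yawx 1.569 zdir [ 0.    -0.002 -1.   ] F [-0.3 -1.   0.5] w 1.001
0.93 px [332. 104.  55.  51.] mid14 [0.5071 0.4   ] top 508 397 r 30.3 meanBGR [120.  55.  99.]
0.71 px [255. 167.  46.  47.] mid14 [0.5816 0.3125] top 579 313 r 29.3 meanBGR [168. 176. 173.]
```

Request:
{"name": "send_rows", "arguments": {
  "rows": [
    [[0,0,0,0.06,0.0,0.5,-1],[0,0,0,0,0,0.8,-1],[0,0,0,0,0,0.8,-1],[0,0,0,0,0,0.8,-1],[0,0,0,0,0,0.5,-1],[0,0,0,0,0,0.3,-1],[0,0,0,0,0,0,-1],[0,0,0,0,0,0,-1],[0,0,0,0,0,0,-1]]
  ]
}}

```text
t: 45.15
eef_pos: [0.5807, 0.315, 0.0156]
eef_rot: [2.221, 2.221, 0.006]
ft_force: [-0.1, 0.7, 0.2]
gripper_width: 0.999
```

```bash
python3 - <<'E'
from h import *
look();go([.580,.3127,.012],np.pi/2)
E
```

```text
t 45.2 tcp [0.5806 0.315  0.0156] yawx 1.571 zdir [ 0.003  0.002 -1.   ] F [-1.   0.8 -0.2] w 1.002
0.89 px [399. 365.  47.  37.] mid14 [0.677  0.4177] top 659 409 r 21.2 meanBGR [ 96.  78. 143.]
0.86 px [431. 112. 151. 125.] mid14 [0.5064 0.4029] top 508 394 r 33.0 meanBGR [100.  42.  81.]
0.82 px [247. 248. 106. 108.] mid14 [0.5832 0.312 ] top 576 313 r 32.6 meanBGR [115. 124. 130.]
t 45.25 tcp [0.5805 0.3149 0.0153] yawx 1.571 zdir [ 0.003  0.002 -1.   ] F [-0.3 -0.2  0. ] w 1.003
 turn [ 0.003 -0.002 -0.   ] shift units [-0.043 -0.009  0.067]
```

Request:
{"name": "send_rows", "arguments": {
  "rows": [
    [[0,0,0,-0.04,0,0.06,-1],[0,0,0,0,0,0,-1],[0,0,0,0,0,0,1],[0,0,0,0,0,0,1],[0,0,0,0,0,0,1],[0,0,0,0,0,0,1],[0,0,0,0,0,0,1]]
  ]
}}

```text
t: 45.95
eef_pos: [0.5799, 0.3127, 0.0111]
eef_rot: [-2.221, -2.222, -0.002]
ft_force: [-0.1, 0.4, 4.2]
gripper_width: 0.634
```

Request:
{"name": "send_rows", "arguments": {
  "rows": [
    [[0,0,0,0,0,-0.3,1],[0,0,0,0,0,-0.6,1],[0,0,0,0,0,-0.8,1],[0,0,0,0,0,-0.8,1],[0,0,0,0,0,-0.7,1],[0,0,0,0,0,0,1],[0,0,0,0,0,0,1]]
  ]
}}

```text
t: 46.65
eef_pos: [0.5794, 0.3119, 0.1712]
eef_rot: [2.221, 2.221, 0.001]
ft_force: [-0.2, 0.1, -1.8]
gripper_width: 0.632
```

```bash
python3 - <<'E'
from h import *
go([.5135,-.1425,.17],np.pi/2)
E
```

```text
t 46.65 tcp [0.5794 0.3119 0.1712] yawx 1.571 zdir [ 0.001 -0.    -1.   ] F [-0.2  0.1 -1.8] w 0.632
 turn [0.001 0.    0.   ] shift units [-9.088 -1.318  0.024]
```

Request:
{"name": "send_rows", "arguments": {
  "rows": [
    [[0,0,0,-0.4,-0.15,0,1],[0,0,0,-0.8,-0.15,0,1],[0,0,0,-0.9,-0.15,0,1],[0,0,0,-0.9,-0.15,0,1],[0,0,0,-0.9,-0.15,0,1],[0,0,0,-0.9,-0.15,0,1],[0,0,0,-0.9,-0.15,0,1],[0,0,0,-0.9,-0.15,0,1],[0,0,0,-0.9,-0.12,0,1],[0,0,0,-0.8,0,0,1]]
  ]
}}

```text
t: 47.65
eef_pos: [0.5106, -0.1058, 0.1684]
eef_rot: [-2.22, -2.218, 0.007]
ft_force: [-0.1, 0.2, -1.8]
gripper_width: 0.631
```

Request:
{"name": "send_rows", "arguments": {
  "rows": [
    [[0,0,0,-0.5,0,0,1],[0,0,0,-0.29,0,0,1],[0,0,0,0,0,0,1],[0,0,0,0,0,0,1],[0,0,0,0,0,0.4,1],[0,0,0,0,0,0.6,1],[0,0,0,0,0,0.4,1],[0,0,0,0,0,0,1],[0,0,0,0,0,0,1]]
  ]
}}

```text
t: 48.55
eef_pos: [0.5142, -0.1401, 0.1009]
eef_rot: [-2.217, -2.225, -0.002]
ft_force: [-0.0, 0.1, -1.2]
gripper_width: 0.629
```

```bash
python3 - <<'E'
from h import *
go([.5135,-.1435,.0475],np.pi/2)
E
```

```text
t 48.55 tcp [ 0.5142 -0.1401  0.1009] yawx 1.574 zdir [ 0.     0.001 -1.   ] F [-0.   0.1 -1.2] w 0.629
 turn [ 0.    -0.001  0.004] shift units [-0.068 -0.013  1.068]
```

Request:
{"name": "send_rows", "arguments": {
  "rows": [
    [[0,0,0,-0.03,0,0.25,1],[0,0,0,0,0,0.3,1],[0,0,0,0,0,0.3,1],[0,0,0,0,0,0.2,1],[0,0,0,0,0,0,1],[0,0,0,0,0,0,1]]
  ]
}}

```text
t: 49.15
eef_pos: [0.5135, -0.1437, 0.0474]
eef_rot: [-2.221, -2.222, 0.0]
ft_force: [0.5, -0.2, -1.0]
gripper_width: 0.631
```

```bash
python3 - <<'E'
from h import *
go([.5135,-.1435,.0475],np.pi/2)
E
```

```text
t 49.15 tcp [ 0.5135 -0.1437  0.0474] yawx 1.571 zdir [-0.  0. -1.] F [ 0.5 -0.2 -1. ] w 0.631
 turn [-0. -0.  0.] shift units [ 0.003 -0.001 -0.003]
```

Release, rise, and retreat clear towards +y.

Request:
{"name": "send_rows", "arguments": {
  "rows": [
    [[0,0,0,0,0,0,-0.7],[0,0,0,0,0,0,-0.7],[0,0,0,0,0,0,-0.7],[0,0,0,0,0,-0.4,-0.7],[0,0,0,0,0,-0.6,-0.7],[0,0,0,0,0,-0.8,-0.7],[0,0,0,0,0,-0.9,-0.7],[0,0,0,0,0,-0.9,-1],[0,0,0,0.6,0,-0.2,-1],[0,0,0,0.8,0,0,-1]]
  ]
}}

```text
t: 50.15
eef_pos: [0.5152, -0.0754, 0.2403]
eef_rot: [2.225, 2.211, 0.004]
ft_force: [0.2, 0.8, -0.0]
gripper_width: 0.998
```

Request:
{"name": "send_rows", "arguments": {
  "rows": [
    [[0,0,0,0.9,0,0,-1],[0,0,0,0.9,0,0,-1],[0,0,0,0.9,0,0,-1],[0,0,0,0.9,0,0,-1],[0,0,0,0.9,0,0,-1],[0,0,0,0.9,0,0,-1],[0,0,0,0.5,0,0,-1],[0,0,0,0,0,0,-1],[0,0,0,0,0,0,-1]]
  ]
}}

```text
t: 51.05
eef_pos: [0.5133, 0.2211, 0.2378]
eef_rot: [2.22, 2.223, -0.001]
ft_force: [0.2, 0.4, 0.2]
gripper_width: 0.999
```

```bash
python3 - <<'E'
from h import *
st();s=get_image("scene");t=get_image("top")
a=cv2.resize(s[100:300,30:230],(400,400),interpolation=2);b=cv2.resize(t[170:290,270:390],(400,400),interpolation=2)
c=cv2.resize(t[90:340,60:410],(280,200));d=cv2.resize(s,(266,200))
bot=np.zeros((200,800,3),np.uint8);bot[:,:280]=c;bot[:,290:556]=d
cv2.imwrite("pics/m4.png",np.vstack([np.hstack([a,b]),bot]))
E
```

```text
t 51.05 tcp [0.5133 0.2211 0.2378] yawx 1.572 zdir [-0.    -0.001 -1.   ] F [0.2 0.4 0.2] w 0.999
```

View pics/m4.png

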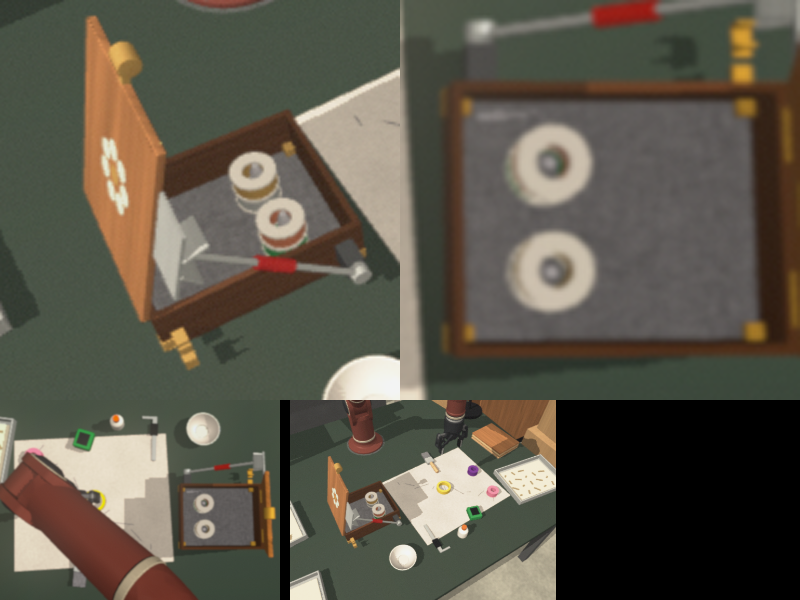

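```bash
python3 -c "
from rig import *
print(job_done())"
```

```text
the job is handed in; nothing more can be done
None
```

The chest is open with its lid propped on the rod, and all four reels on the table are on the spindles. Steel and brass are on the nearer one, green and copper on the farther one. I handed the job in at about 51 s, well inside the 210 s limit.

**Last pictures (scene and top):**
- The rod's tip is in the lid's slot and the lid rests on it.
- Both stacks look flat and all the way down, two reels each. The release heights matched the given 8 mm and 36 mm to within about 1 mm.
- The pink and purple look-alikes and the other things on the table appear where they were.
- The gripper was empty, clear of everything and read no force.

**One step that disagreed:** the first lift of the rod slipped in the fingers and stopped at about 0.71. I gripped it again and set it to about 0.79, against the 0.80 wanted, before lowering the lid.

The spindles read about 2.5 mm off my first estimate, so I corrected the target before placing the reels. I saw no knocked reel and no slackened grip.

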